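# Load the port-inspection turntable, click by click

### The arm

A 6-joint arm with a two-finger parallel gripper is mounted at the origin on the work surface. World frame = base frame: x ahead of the robot, y to its left, z up, the work surface at z = 0. Lengths are in mm, angles in rad, forces in N, time in s.
With the tool pointing down it reaches from about 400 to 925 mm from the base axis. Payload 3.4 kg.
Tool frame: the origin (TCP) lies at the very end of the fingers, on their centre line; the grasp point (between the pads) lies pinch_z behind it (pinch_z is the distance from the TCP to the grasp point, in mm); z points along the fingers, y is the line along which they close (so a half turn about z gives the same grasp; the last joint's range is limited). The gripper opens to 85 mm and grips with 20 to 120 N. Pads are 22 mm wide; open, the fingers measure 114 mm over their backs; the gripper's body (76 mm by 85 mm) begins 54 mm behind the grasp point. The pads swing forward as they close: fully open they stand 13 mm farther back than shut.
Start: joints at [1.107, 0.307, 1.506, -0, 1.328, -0.073], TCP at [218.525, 531.863, 231.305] pointing down, gripper open.
Joint ranges: [-3.12, 3.12], [-1.05, 2.28], [0.14, 2.33], [-1.42, 4.57], [0.1, 2.73], [-2.68, 2.68]. Speed limits (rad/s): [2.57, 2.57, 3.14, 3.14, 3.14, 3.14].

### API

Orientations are given as a unit quaternion [x, y, z, w].
In Python, from station import state, get_image, camera_params, hand_in, pinch_z gives the robot as it stands.
- The arm moves only by the tool apply_moves, never from a script. Its argument "increments" is a list of rows, each an object of numbers: "x", "y", "z": the shift along the tool's x, y, z in mm; "ax", "ay", "az": the turn, a rotation vector about the tool's x, y, z in degrees; "grip": the opening, from -1 (shut) to 1 (fully open). A call has 1 to 20 rows; each row is the pose to reach, as a shift and turn from the pose commanded when the call began, along the tool's axes at that moment; what a row does not reach only later rows make up. A row lasts 1/10 s, in which the tool goes at most 50 mm and 8.59 degrees, less where a joint would pass 70% of its speed; a pose out of reach is approached as far as the arm can. A call with a gripper value outside its range is refused whole. The fingers move at their own pace and stop on an object; "squeeze" is the grip in N (left out, the last holds). Time passes only in rows, so rows that repeat a pose let the fingers close. It gives the time, the measured TCP pose, the force, the opening and the grip force at its end, in the units of the state.
- state(): the state, without advancing time (a new reading comes with each control period).
- get_image(name): name is "scene" or "top" or "wrist"; returns the picture (420x560x3 uint8, red, green, blue); there is no depth.
- camera_params(name): a dict with "K" (3x3 intrinsics, pixels), "D" ([k1, k2, p1, p2, k3] as OpenCV has them; the pictures are not rectified), "extrinsics" (4x4, takes a point from camera to world coordinates). Camera axes: x right, y down, z forward; pixel columns grow to the right and rows downward; lengths in mm; the calibration is good to about 2 mm. A picture is of the moment at which its call begins: read the wrist's pose just before it. camera_params takes no time and is no camera call; for the wrist camera it gives the pose at the moment of the call.
- hand_in(): hands the job in; it is judged then, once.
The state is a dict: "time_s": time; "joint_pos": joint angles; "qvel": joint speeds; "effort": joint torques, N m; "tool_pos": TCP position; "tcp_rot": TCP orientation; "force": force on the tool from outside, world axes, zero at the start; "torque": the same for the moment, N m; "gripper_width": finger opening in mm; "gripper_force": force on a finger pad.
Only numpy, scipy, OpenCV 4.12 (cv2) and the standard library are available. Lean on these libraries where they do the work, as an engineer would, in place of code of your own. Each camera call takes 0.05 s, during which the arm holds its last target. There are 200 camera calls.

### The job

First turn the gauge bezel until its broad zero mark stands at the needle. Then load the transceiver modules lying on the bench one at a time: lay each flat, label up and black port end outward, into the nest at the loading window and turn the hub knob one click clockwise after each, leaving no nest empty between modules. When all are loaded, go on clicking clockwise until the needle stands at the fourth mark after zero, so that the first module faces the probe; leave the bottle, wipes box and stripper alone.

Things in the scene. Friction and masses are not known exactly. Their poses are not given: they have to be found in the camera images.
- hub (a point): Centre of the ribbed round hub knob (42 mm diameter, from 17 mm below to 17 mm above this point), fast on the aluminium turntable of the fixed black stage (234 mm square, 30 mm high). The knob stands above a clear fixed guard plate (top 61 mm, underside 58 mm above the bench). y axis: from the hub to the gauge; the loading window is on the -y side.
- turntable (a joint): Angle of turntable and knob, rad, growing clockwise seen from above, no stop. A detent at every multiple of 60 degrees (1.047 rad) pulls it in with up to about 0.07 N m: resistance rises, vanishes half-way and then helps. At each detent one of the six nests stands at the loading window. At the start it may settle for a moment.
- gauge (a point): Centre of the gauge bezel, half-way up: a ribbed dark steel disc 54 mm in diameter and 18 mm high with a white face, on a fixed housing 60 mm in diameter whose top is 9 to 10 mm below this point. Gripped across its diameter, the bezel turns with its face under the needle, no stop, about 0.03 N m friction, and stays where it is left.
- bezel (a joint): Angle of the bezel, rad, growing clockwise seen from above. The zero mark stands at the needle when this equals turntable (or differs from it by a full turn).
- needle_tip (a point): Tip of the dark gauge needle, 19 mm from the gauge axis, just above the white face. The needle is geared to the turntable one to one, so it moves one mark (60 degrees) clockwise per clockwise click.
- mark0 (a point): Point 19 mm from the gauge axis on the line of the bezel's zero mark: the broad white bar on the bezel rim. The five other marks are small white dots, 60 degrees apart.
- mark1 (a point): The same for mark 1, dot number 1 counted clockwise from the zero mark (60 degrees apart).
- mark4 (a point): The same for mark 4, dot number 4 counted clockwise from the zero mark (60 degrees apart).
- st0 (a point): Loading position: where the middle of a seated module's port end lies, 103 mm out from the hub axis, 46 mm above the bench; the nest's centre is 28 mm nearer the hub. Nest: radial recess 64 x 22 mm on the turntable face (39 mm above the bench) between grey ridges 5 mm high. The window is cut out of the guard 88 mm wide, from 31 mm out from the hub axis to the edge.
- st1 (a point): The same point one click (60 degrees) clockwise of the loading position.
- st2 (a point): The same point two clicks clockwise of the loading position.
- st3 (a point): The same point three clicks clockwise of the loading position, on the side of the gauge.
- st4 (a point): The same point four clicks clockwise of the loading position, where the nest faces the inspection probe, a level aluminium barrel fixed outside the turntable (top 61 mm above the bench).
- m1_c (a point): Centre of a transceiver module: a loose steel bar 56 x 16 x 14 mm (long, wide, high), about 35 g, its port end black over the last 15 mm, a paper label on top. It starts label up on the bench to the robot's right, port end pointing roughly to the right. x axis towards the port end, z up. Three or four modules are present; absent ones give None.
- m1_port (a point): Middle of that module's port end face, 28 mm from its centre along x.
- m2_c (a point): Centre of a transceiver module: a loose steel bar 56 x 16 x 14 mm (long, wide, high), about 35 g, its port end black over the last 15 mm, a paper label on top. It starts label up on the bench to the robot's right, port end pointing roughly to the right. x axis towards the port end, z up. Three or four modules are present; absent ones give None.
- m2_port (a point): Middle of that module's port end face, 28 mm from its centre along x.
- m3_c (a point): Centre of a transceiver module: a loose steel bar 56 x 16 x 14 mm (long, wide, high), about 35 g, its port end black over the last 15 mm, a paper label on top. It starts label up on the bench to the robot's right, port end pointing roughly to the right. x axis towards the port end, z up. Three or four modules are present; absent ones give None.
- m3_port (a point): Middle of that module's port end face, 28 mm from its centre along x.
- m4_c (a point): Centre of a transceiver module: a loose steel bar 56 x 16 x 14 mm (long, wide, high), about 35 g, its port end black over the last 15 mm, a paper label on top. It starts label up on the bench to the robot's right, port end pointing roughly to the right. x axis towards the port end, z up. Three or four modules are present; absent ones give None.
- m4_port (a point): Middle of that module's port end face, 28 mm from its centre along x.
- wipes: Bystander: white and black wipes box 120 x 110 x 60 mm with a wipe sticking out of its top, origin under its centre. Leave alone.
- stripper: Bystander: yellow-handled stripper, about 180 mm long and 14 mm high, lying flat; origin near its pivot. Leave alone.
- cleaner: Bystander: small bottle, 44 mm diameter, 100 mm high, origin under its centre. Leave alone.

How it is judged (in metres and radians):
On the way, in this order (a step that is already met when the one before it is completed fails the run):
1. the bezel's zero mark stands at the needle (within 3 mm at the needle tip) (horizontal distance between needle_tip and mark0 below 0.003 m and velocity of joint turntable between -0.05 and 0.05 rad/s), for 0.3 s.
2. a module lies seated at the loading window, port outward, with the needle still at zero (((horizontal distance between m1_port and st0 below 0.01 m and height (world z) of m1_port below 0.051 m and angle between m1_c's own z axis and vertical below 0.12 rad) or (horizontal distance between m2_port and st0 below 0.01 m and height (world z) of m2_port below 0.051 m and angle between m2_c's own z axis and vertical below 0.12 rad) or (horizontal distance between m3_port and st0 below 0.01 m and height (world z) of m3_port below 0.051 m and angle between m3_c's own z axis and vertical below 0.12 rad) or (horizontal distance between m4_port and st0 below 0.01 m and height (world z) of m4_port below 0.051 m and angle between m4_c's own z axis and vertical below 0.12 rad)) and horizontal distance between needle_tip and mark0 below 0.006 m), for 0.2 s.
3. one click clockwise: needle at mark 1, that module carried to the next position (((horizontal distance between m1_port and st1 below 0.01 m and height (world z) of m1_port below 0.051 m and angle between m1_c's own z axis and vertical below 0.12 rad) or (horizontal distance between m2_port and st1 below 0.01 m and height (world z) of m2_port below 0.051 m and angle between m2_c's own z axis and vertical below 0.12 rad) or (horizontal distance between m3_port and st1 below 0.01 m and height (world z) of m3_port below 0.051 m and angle between m3_c's own z axis and vertical below 0.12 rad) or (horizontal distance between m4_port and st1 below 0.01 m and height (world z) of m4_port below 0.051 m and angle between m4_c's own z axis and vertical below 0.12 rad)) and horizontal distance between needle_tip and mark1 below 0.006 m), for 0.2 s.
4. the second module lies seated at the loading window, needle still at mark 1 (all of step 3 and ((horizontal distance between m1_port and st0 below 0.01 m and height (world z) of m1_port below 0.051 m and angle between m1_c's own z axis and vertical below 0.12 rad) or (horizontal distance between m2_port and st0 below 0.01 m and height (world z) of m2_port below 0.051 m and angle between m2_c's own z axis and vertical below 0.12 rad) or (horizontal distance between m3_port and st0 below 0.01 m and height (world z) of m3_port below 0.051 m and angle between m3_c's own z axis and vertical below 0.12 rad) or (horizontal distance between m4_port and st0 below 0.01 m and height (world z) of m4_port below 0.051 m and angle between m4_c's own z axis and vertical below 0.12 rad))), for 0.2 s.
5. another click: the two modules one and two clicks on from the loading window (((horizontal distance between m1_port and st1 below 0.01 m and height (world z) of m1_port below 0.051 m and angle between m1_c's own z axis and vertical below 0.12 rad) or (horizontal distance between m2_port and st1 below 0.01 m and height (world z) of m2_port below 0.051 m and angle between m2_c's own z axis and vertical below 0.12 rad) or (horizontal distance between m3_port and st1 below 0.01 m and height (world z) of m3_port below 0.051 m and angle between m3_c's own z axis and vertical below 0.12 rad) or (horizontal distance between m4_port and st1 below 0.01 m and height (world z) of m4_port below 0.051 m and angle between m4_c's own z axis and vertical below 0.12 rad)) and ((horizontal distance between m1_port and st2 below 0.01 m and height (world z) of m1_port below 0.051 m and angle between m1_c's own z axis and vertical below 0.12 rad) or (horizontal distance between m2_port and st2 below 0.01 m and height (world z) of m2_port below 0.051 m and angle between m2_c's own z axis and vertical below 0.12 rad) or (horizontal distance between m3_port and st2 below 0.01 m and height (world z) of m3_port below 0.051 m and angle between m3_c's own z axis and vertical below 0.12 rad) or (horizontal distance between m4_port and st2 below 0.01 m and height (world z) of m4_port below 0.051 m and angle between m4_c's own z axis and vertical below 0.12 rad))), for 0.2 s.
At the end, for the whole second after the job is handed in: The needle is at mark 4 of the bezel (within 6 mm at the tip), the turntable at rest, and every module lies flat in a nest, port end outward (port end within 10 mm of its position), filling positions st4, st3, st2 and, if there is a fourth, st1 (horizontal distance between needle_tip and mark4 below 0.006 m and velocity of joint turntable between -0.05 and 0.05 rad/s and ((horizontal distance between m1_port and st4 below 0.01 m and height (world z) of m1_port below 0.051 m and angle between m1_c's own z axis and vertical below 0.12 rad) or (horizontal distance between m2_port and st4 below 0.01 m and height (world z) of m2_port below 0.051 m and angle between m2_c's own z axis and vertical below 0.12 rad) or (horizontal distance between m3_port and st4 below 0.01 m and height (world z) of m3_port below 0.051 m and angle between m3_c's own z axis and vertical below 0.12 rad) or (horizontal distance between m4_port and st4 below 0.01 m and height (world z) of m4_port below 0.051 m and angle between m4_c's own z axis and vertical below 0.12 rad)) and ((horizontal distance between m1_port and st3 below 0.01 m and height (world z) of m1_port below 0.051 m and angle between m1_c's own z axis and vertical below 0.12 rad) or (horizontal distance between m2_port and st3 below 0.01 m and height (world z) of m2_port below 0.051 m and angle between m2_c's own z axis and vertical below 0.12 rad) or (horizontal distance between m3_port and st3 below 0.01 m and height (world z) of m3_port below 0.051 m and angle between m3_c's own z axis and vertical below 0.12 rad) or (horizontal distance between m4_port and st3 below 0.01 m and height (world z) of m4_port below 0.051 m and angle between m4_c's own z axis and vertical below 0.12 rad)) and ((horizontal distance between m1_port and st2 below 0.01 m and height (world z) of m1_port below 0.051 m and angle between m1_c's own z axis and vertical below 0.12 rad) or (horizontal distance between m2_port and st2 below 0.01 m and height (world z) of m2_port below 0.051 m and angle between m2_c's own z axis and vertical below 0.12 rad) or (horizontal distance between m3_port and st2 below 0.01 m and height (world z) of m3_port below 0.051 m and angle between m3_c's own z axis and vertical below 0.12 rad) or (horizontal distance between m4_port and st2 below 0.01 m and height (world z) of m4_port below 0.051 m and angle between m4_c's own z axis and vertical below 0.12 rad)) and ((horizontal distance between m1_port and st1 below 0.01 m and height (world z) of m1_port below 0.051 m and angle between m1_c's own z axis and vertical below 0.12 rad) or (horizontal distance between m1_port and st2 below 0.01 m and height (world z) of m1_port below 0.051 m and angle between m1_c's own z axis and vertical below 0.12 rad) or (horizontal distance between m1_port and st3 below 0.01 m and height (world z) of m1_port below 0.051 m and angle between m1_c's own z axis and vertical below 0.12 rad) or (horizontal distance between m1_port and st4 below 0.01 m and height (world z) of m1_port below 0.051 m and angle between m1_c's own z axis and vertical below 0.12 rad)) and ((horizontal distance between m2_port and st1 below 0.01 m and height (world z) of m2_port below 0.051 m and angle between m2_c's own z axis and vertical below 0.12 rad) or (horizontal distance between m2_port and st2 below 0.01 m and height (world z) of m2_port below 0.051 m and angle between m2_c's own z axis and vertical below 0.12 rad) or (horizontal distance between m2_port and st3 below 0.01 m and height (world z) of m2_port below 0.051 m and angle between m2_c's own z axis and vertical below 0.12 rad) or (horizontal distance between m2_port and st4 below 0.01 m and height (world z) of m2_port below 0.051 m and angle between m2_c's own z axis and vertical below 0.12 rad)) and ((horizontal distance between m3_port and st1 below 0.01 m and height (world z) of m3_port below 0.051 m and angle between m3_c's own z axis and vertical below 0.12 rad) or (horizontal distance between m3_port and st2 below 0.01 m and height (world z) of m3_port below 0.051 m and angle between m3_c's own z axis and vertical below 0.12 rad) or (horizontal distance between m3_port and st3 below 0.01 m and height (world z) of m3_port below 0.051 m and angle between m3_c's own z axis and vertical below 0.12 rad) or (horizontal distance between m3_port and st4 below 0.01 m and height (world z) of m3_port below 0.051 m and angle between m3_c's own z axis and vertical below 0.12 rad)) and ((horizontal distance between m4_port and st1 below 0.01 m and height (world z) of m4_port below 0.051 m and angle between m4_c's own z axis and vertical below 0.12 rad) or (horizontal distance between m4_port and st2 below 0.01 m and height (world z) of m4_port below 0.051 m and angle between m4_c's own z axis and vertical below 0.12 rad) or (horizontal distance between m4_port and st3 below 0.01 m and height (world z) of m4_port below 0.051 m and angle between m4_c's own z axis and vertical below 0.12 rad) or (horizontal distance between m4_port and st4 below 0.01 m and height (world z) of m4_port below 0.051 m and angle between m4_c's own z axis and vertical below 0.12 rad))); the robot touches nothing.
It fails at once if the wipes box is moved more than 3 cm (distance of wipes from where it was at the start of the episode above 0.03 m).
It fails at once if the stripper is moved more than 3 cm (distance of stripper from where it was at the start of the episode above 0.03 m).
It fails at once if the bottle is moved more than 3 cm (distance of cleaner from where it was at the start of the episode above 0.03 m).
Of m1, m2, m3, m4 only 3 to 4 are there at a start; the rules pass over those that are not, and their reading is None.
At some moment in a run one of m1, m2, m3, m4 may be knocked a few centimetres aside while the robot is not near it.
It also fails if it takes over 200 s, if anything falls off the work surface, if the arm or the gripper's body presses on something with over 40 N, if the wrist force passes 120 N, or if a joint passes its speed limit or range.

## Working session

There is one attempt and no reset: what is moved stays moved. The work goes in short steps, Python scripts to look and compute and a tool call to move; the robot and the scene stay as the last step left them, time stands still between calls to the robot, and variables do not carry over. Pictures are saved under pics/ and viewed, at most 14 in all, crops included, and the job is handed in when it is done.

Besides the shell and the picture viewer there is one more tool, called after "Emit:" as name(argument=value, ...), one argument or row to a line, values as JSON. apply_moves: Moves the arm, as the interface text tells. Its arguments: {"type":"object","properties":{"increments":{"type":"array"},"squeeze":{"type":"number"}},"required":["increments"]}

```bash
ls; mkdir -p pics; cat > h.py <<'E'
import numpy as np, cv2
from station import *
def snap(name,fn,crop=None,scale=1):
    im=get_image(name)
    np.save('pics/'+fn+'.npy',im)
    if crop: im=im[crop[1]:crop[3],crop[0]:crop[2]]
    im=cv2.resize(im,None,fx=scale,fy=scale,interpolation=cv2.INTER_CUBIC)
    cv2.imwrite('pics/'+fn+'.png',im[:,:,::-1])
def world(cp,pix,z):
    K=np.array(cp['K'],float);D=np.array(cp['D'],float);E=np.array(cp['extrinsics'],float)
    n=cv2.undistortPoints(np.array(pix,float).reshape(-1,1,2),K,D).reshape(-1,2)
    d=np.c_[n,np.ones(len(n))]@E[:3,:3].T; o=E[:3,3]
    return o+d*((np.array(z)-o[2])/d[:,2])[:,None]
def proj(cp,P):
    E=np.linalg.inv(np.array(cp['extrinsics'],float))
    return cv2.projectPoints(np.array(P,float).reshape(-1,1,3),cv2.Rodrigues(E[:3,:3])[0],E[:3,3],np.array(cp['K'],float),np.array(cp['D'],float))[0].reshape(-1,2)
E
python3 - <<'E'
from h import *
print(state()); print(pinch_z)
snap('top','top0',scale=1.42); snap('scene','scene0',scale=1.42)
for c in ('top','scene','wrist'): print(c,camera_params(c))
E
```

```text
pics
{'time_s': 0.0, 'joint_pos': array([ 1.10749718e+00,  3.07588827e-01,  1.50770216e+00, -6.43207699e-06,
        1.32834552e+00, -7.34884290e-02]), 'qvel': array([ 1.60692390e-03, -9.52278098e-05, -1.66233404e-03,  9.51888751e-05,
        5.33566480e-04, -6.55670395e-04]), 'effort': array([-1.89908387e-03, -4.57556391e+01, -2.51908582e+01, -5.10771733e-04,
        1.33190127e-02, -2.38169258e-05]), 'tool_pos': array([218.21518187, 531.23352877, 230.36108827]), 'tcp_rot': array([ 1.93672823e-01,  9.81065642e-01, -9.86168159e-04, -2.67988414e-04]), 'force': array([-0.03558213, -0.0486401 , -0.347557  ]), 'torque': array([-0.00882849, -0.02617849, -0.0047672 ]), 'gripper_force': 0.0, 'gripper_width': 85.22202725618698}
18.700000000000003
top {'K': array([[455.40509422,   0.        , 271.28957853],
       [  0.        , 455.40509422, 201.50736603],
       [  0.        ,   0.        ,   1.        ]]), 'D': array([-0.06063436,  0.        ,  0.        ,  0.        ,  0.        ]), 'extrinsics': array([[-1.53598439e-02, -9.91863913e-01,  1.26372679e-01,
         4.12219422e+02],
       [
[... 752 characters left out ...]
88146e+03],
       [ 0.00000000e+00,  0.00000000e+00,  0.00000000e+00,
         1.00000000e+00]])}
wrist {'K': array([[331.01015539,   0.        , 273.1724702 ],
       [  0.        , 331.01015539, 208.45315914],
       [  0.        ,   0.        ,   1.        ]]), 'D': array([-0.00235403,  0.        ,  0.        ,  0.        ,  0.        ]), 'extrinsics': array([[ 3.79611579e-01,  8.75120203e-01,  3.00099451e-01,
         1.40430914e+02],
       [ 9.25142204e-01, -3.58158747e-01, -1.25834078e-01,
         5.63680965e+02],
       [-2.63670024e-03,  3.25402740e-01, -9.45571840e-01,
         3.73647064e+02],
       [ 0.00000000e+00,  0.00000000e+00,  0.00000000e+00,
         1.00000000e+00]])}
```

View pics/top0.png

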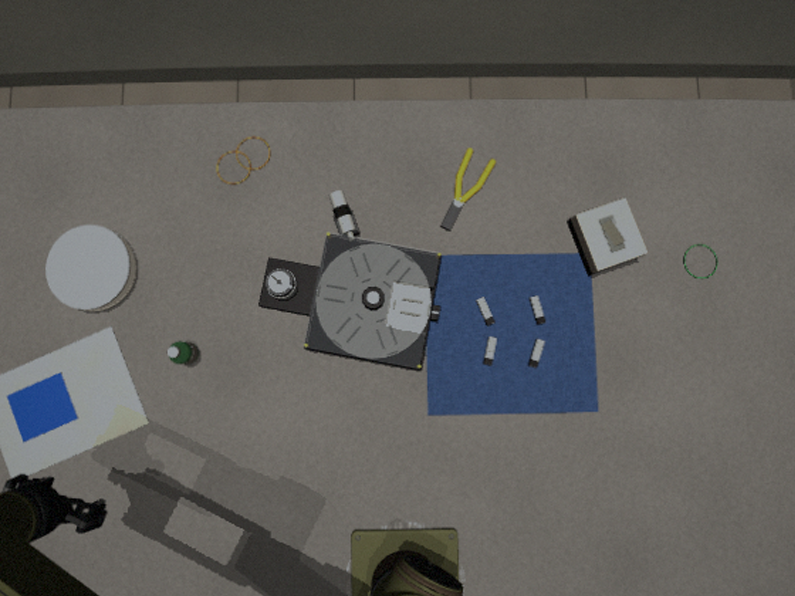

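View pics/scene0.png

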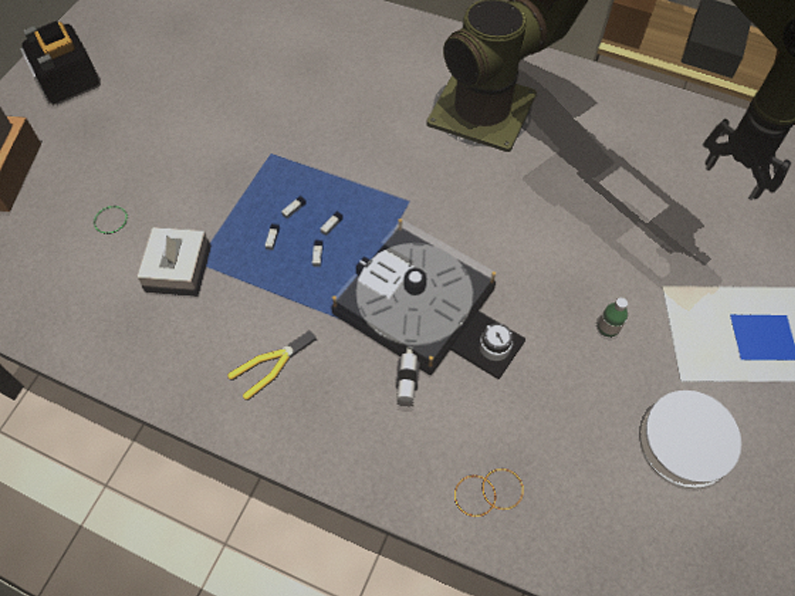

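Top view: stage centred at about (373,298) with the gauge at (280,284), four modules at (485,310), (537,309), (490,350), (537,352), all in 1.42x pixels. The wipes box, stripper and bottle are clear of these. Next I compute coarse positions and move the wrist camera.

```bash
cat >> h.py <<'E'
from scipy.spatial.transform import Rotation as Ro
def down(yaw): # tool y axis at world angle yaw (deg), z down
    a=np.radians(yaw); y=np.array([np.cos(a),np.sin(a),0]); z=np.array([0,0,-1.]); return Ro.from_matrix(np.c_[np.cross(y,z),y,z])
def rel(xyz,yaw,p0=None,r0=None):
    s=state(); p0=s['tool_pos'] if p0 is None else np.array(p0,float); r0=Ro.from_quat(s['tcp_rot']) if r0 is None else r0
    d=r0.inv().apply(np.array(xyz,float)-p0); w=np.degrees((r0.inv()*down(yaw)).as_rotvec())
    return np.round(d,1),np.round(w,1)
def yaw(): 
    v=Ro.from_quat(state()['tcp_rot']).apply([0,1,0]); return np.degrees(np.arctan2(v[1],v[0]))
E
python3 - <<'E'
from h import *
cp=camera_params('top')
px=np.array([(373,298),(280,284),(485,310),(537,309),(490,350),(537,352),(180,352),(340,210),(437,313)])/1.42
print(world(cp,px,[95,70,14,14,14,14,100,61,39]).round(0))
print(yaw())
# wrist cam pose in tool frame
s=state();R=Ro.from_quat(s['tcp_rot']);E=camera_params('wrist')['extrinsics']
print(R.inv().apply(E[:3,3]-s['tool_pos']), (R.inv().as_matrix()@E[:3,:3]).round(3))
g=world(cp,px[1:2],[70])[0]
for y in (67.2,90,0): print(y,rel([g[0]-40,g[1],250],y))
E
```

```text
[[ 543.   51.   95.]
 [ 575.  229.   70.]
 [ 524. -171.   14.]
 [ 525. -275.   14.]
 [ 445. -178.   14.]
 [ 439. -271.   14.]
 [ 447.  409.  100.]
 [ 720.  114.   61.]
 [ 518.  -73.   39.]]
67.665562876653
[ 8.43029743e+01  1.27377192e-01 -1.43182924e+02] [[ 0.    -0.946 -0.326]
 [ 1.     0.001 -0.001]
 [ 0.001 -0.326  0.946]]
67.2 (array([-408.2, -159.6,  -19.3]), array([-0.1, -0. ,  0.5]))
90 (array([-408.2, -159.6,  -19.3]), array([ -0.1,  -0. , -22.3]))
0 (array([-408.2, -159.6,  -19.3]), array([-0.1,  0.1, 67.7]))
```

Emit:
apply_moves(
  increments=[
    {"x": -445,"y": -144,"z": 60,"az": -22,"grip": 1},
    {"x": -445,"y": -144,"z": 60,"az": -22},
    {"x": -445,"y": -144,"z": 60,"az": -22},
    {"x": -445,"y": -144,"z": 60,"az": -22},
    {"x": -445,"y": -144,"z": 60,"az": -22},
    {"x": -445,"y": -144,"z": 60,"az": -22},
    {"x": -445,"y": -144,"z": 60,"az": -22},
    {"x": -445,"y": -144,"z": 60,"az": -22},
    {"x": -445,"y": -144,"z": 60,"az": -22},
    {"x": -445,"y": -144,"z": 60,"az": -22},
    {"x": -445,"y": -144,"z": 60,"az": -22},
    {"x": -445,"y": -144,"z": 60,"az": -22},
    {"x": -445,"y": -144,"z": 60,"az": -22},
    {"x": -445,"y": -144,"z": 60,"az": -22},
    {"x": -445,"y": -144,"z": 60,"az": -22},
  ],
)

```text
invalid input at $.increments[0]: expected keys x, y, z, ax, ay, az, grip
```

```bash
python3 - <<'E'
from h import *
s=state();print(s['tool_pos'],yaw(),s['qvel'].max())
E=camera_params('wrist')['extrinsics'];np.save('w1.npy',E);snap('wrist','w1',scale=1.42)
E
```

```text
[218.23865904 531.28306407 230.45248201] 67.665562876653 0.0008010097535015296
```

View pics/w1.png

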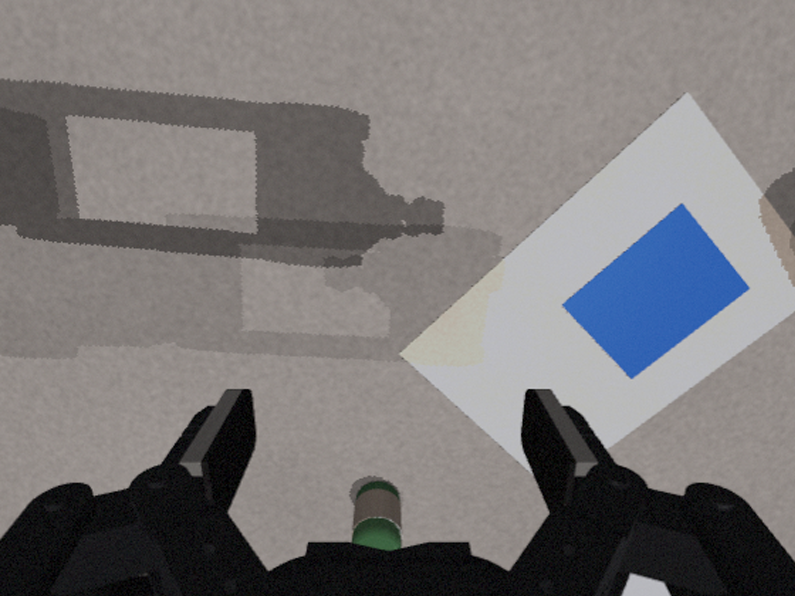

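The move was refused because each row needs every key. The picture shows only the unmoved start view, with the fingers at the bottom.

Emit:
apply_moves(
  increments=[
    {"x": -445,"y": -144,"z": 60,"ax": 0,"ay": 0,"az": -22,"grip": 1},
    {"x": -445,"y": -144,"z": 60,"ax": 0,"ay": 0,"az": -22,"grip": 1},
    {"x": -445,"y": -144,"z": 60,"ax": 0,"ay": 0,"az": -22,"grip": 1},
    {"x": -445,"y": -144,"z": 60,"ax": 0,"ay": 0,"az": -22,"grip": 1},
    {"x": -445,"y": -144,"z": 60,"ax": 0,"ay": 0,"az": -22,"grip": 1},
    {"x": -445,"y": -144,"z": 60,"ax": 0,"ay": 0,"az": -22,"grip": 1},
    {"x": -445,"y": -144,"z": 60,"ax": 0,"ay": 0,"az": -22,"grip": 1},
    {"x": -445,"y": -144,"z": 60,"ax": 0,"ay": 0,"az": -22,"grip": 1},
    {"x": -445,"y": -144,"z": 60,"ax": 0,"ay": 0,"az": -22,"grip": 1},
    {"x": -445,"y": -144,"z": 60,"ax": 0,"ay": 0,"az": -22,"grip": 1},
    {"x": -445,"y": -144,"z": 60,"ax": 0,"ay": 0,"az": -22,"grip": 1},
    {"x": -445,"y": -144,"z": 60,"ax": 0,"ay": 0,"az": -22,"grip": 1},
    {"x": -445,"y": -144,"z": 60,"ax": 0,"ay": 0,"az": -22,"grip": 1},
    {"x": -445,"y": -144,"z": 60,"ax": 0,"ay": 0,"az": -22,"grip": 1},
  ],
)

```text
time_s: 1.55
tool_pos: [574.3, 230.6, 171.5]
tcp_rot: [0.002, 1.0, 0.0, -0.0]
force: [-0.5, 0.4, -0.3]
gripper_width: 84.9
gripper_force: 0.0
```

```bash
python3 - <<'E'
from h import *
s=state();print(s['tool_pos'],yaw(),s['qvel'].max())
E=camera_params('wrist')['extrinsics'];np.save('w1.npy',E);snap('wrist','w2',scale=1.42)
print(rel([575,229,170],90))
E
```

```text
[574.28082795 230.6397261  171.50082778] 89.76405220487595 0.0024148366830224525
(array([-0.6, -1.7,  1.6]), array([ 0. , -0. , -0.2]))
```

View pics/w2.png

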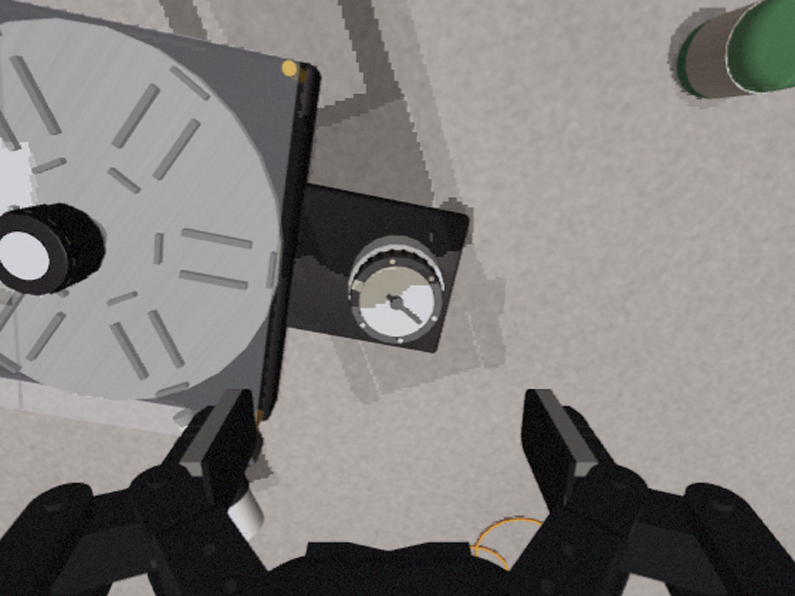

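Gauge face is centred at (397,301), needle tip at about (420,322), zero bar at about (358,287) on the rim, and knob top at (22,255). I zoom in on the gauge.

```bash
python3 - <<'E'
from h import *
im=np.load('pics/w2.npy')[160:255,235:325]
im=np.clip(im.astype(float)*1.0,0,255).astype(np.uint8)
cv2.imwrite('pics/g1.png',cv2.resize(im,None,fx=6,fy=6,interpolation=cv2.INTER_CUBIC)[:,:,::-1])
E
```

```text
(no output)
```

View pics/g1.png

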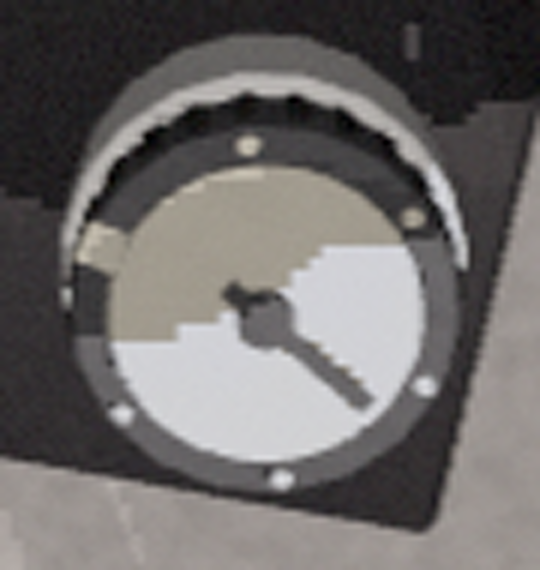

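```bash
python3 - <<'E'
from h import *
cp=camera_params('wrist');cp['extrinsics']=np.load('w1.npy')
c=lambda a:np.array(a,float)/6+[235,160]
L,Rr=c([[72,300]]),c([[460,300]])
for z in (30,40,50,60,70,80): print(z, np.linalg.norm(world(cp,L,[z])-world(cp,Rr,[z])), world(cp,c([[265.7,314]]),[z]).round(1), world(cp,[[22/1.42,255/1.42]],[z+30]).round(1))
z=45
d=world(cp,c([[102,247],[249,145],[413,217],[426,384],[282,479],[122,413],[266,319],[366,405]]),[z]*8)
ct=d[:6].mean(0);print(ct,np.linalg.norm(d[:6]-ct,axis=1))
a=np.degrees(np.arctan2(*(d[:6]-ct)[:,1::-1].T));n=d[7]-d[6]
print(a, np.linalg.norm(n),np.degrees(np.arctan2(n[1],n[0])))
E
```

```text
30 58.90272278367442 [[591.7 236.2  30. ]] [[552.7  26.9  60. ]]
40 56.83378609631563 [[588.1 236.1  40. ]] [[550.3  34.9  70. ]]
50 54.764849408956884 [[584.5 235.9  50. ]] [[547.8  42.9  80. ]]
60 52.69591272159815 [[581.  235.7  60. ]] [[545.3  50.9  90. ]]
70 50.626976034239355 [[577.4 235.5  70. ]] [[542.9  59.  100. ]]
80 48.55803934688062 [[573.8 235.4  80. ]] [[540.4  67.  110. ]]
[586.70668305 235.96515666  45.        ] [25.64477281 25.64653832 25.64778516 25.68090498 25.72701561 25.80501162]
[-114.45558222 -174.65796849  125.58930794   65.80343693    5.54578319
  -54.60735913] 19.89825913880038 47.53171244033951
```

```bash
python3 - <<'E'
from h import *
def blob(fn,x,y,r,t):
    im=np.load('pics/'+fn+'.npy').astype(float).min(2);x=int(x/1.42);y=int(y/1.42)
    w=im[y-r:y+r+1,x-r:x+r+1]; m=(w>t).astype(np.uint8)
    n,l,s,c=cv2.connectedComponentsWithStats(m); 
    k=1+np.argmax(s[1:,4]); return c[k]+[x-r,y-r],s[k]
def ray(cp,p): 
    a=world(cp,[p],[0])[0];b=world(cp,[p],[100])[0];return a,(b-a)/np.linalg.norm(b-a)
def tri(obs):
    A=0;B=0
    for cp,p in obs:
        a,d=ray(cp,p);M=np.eye(3)-np.outer(d,d);A=A+M;B=B+M@a
    X=np.linalg.solve(A,B);return X.round(1),[np.round(proj(cp,X)[0]-p,1) for cp,p in obs]
T=camera_params('top');S=camera_params('scene');W=camera_params('wrist');W['extrinsics']=np.load('w1.npy')
for nm,t,s,w in (('gauge',(280,284),(495,341),np.array([265.7,314])/6+[235,160]),('knob',(373,298),(415,273),None)):
    bt,st=blob('top0',*t,9,110);bs,ss=blob('scene0',*s,9,110)
    if w is None: w,sw=blob('w2',22,255,14,110);print(sw)
    print(nm,bt,st,bs,ss,w);print(tri([(T,bt),(S,bs),(W,w)]),tri([(T,bt),(S,bs)]))
E
```

```text
gauge [196.24431818 198.19886364] [  1   0  17  15 176] [349.93181818 236.63068182] [  2   0  17  14 176] [279.28333333 212.33333333]
(array([581.7, 234.2,  57.7]), [array([-0.4,  0. ]), array([0.1, 0.1]), array([-1.9, -0.1])]) (array([581.7, 233.4,  57.9]), [array([-0.1,  0. ]), array([-0.1, -0. ])])
[  0   0  29  29 778]
knob [262.35483871 209.01612903] [ 5  5  9  9 62] [292.03355705 188.38926174] [  0   0  19  19 149] [ 15.12082262 179.0655527 ]
(array([540.6,  53.3, 105.3]), [array([-0.6,  1.3]), array([0.8, 3. ]), array([-15.2,  -0.9])]) (array([542.4,  51.5, 121.3]), [array([ 0., -0.]), array([0., 0.])])
```

Emit:
apply_moves(
  increments=[
    {"x": -7.7,"y": 4,"z": 60,"ax": 0,"ay": 0,"az": 99.8,"grip": 1},
    {"x": -7.7,"y": 4,"z": 60,"ax": 0,"ay": 0,"az": 99.8,"grip": 1},
    {"x": -7.7,"y": 4,"z": 60,"ax": 0,"ay": 0,"az": 99.8,"grip": 1},
    {"x": -7.7,"y": 4,"z": 60,"ax": 0,"ay": 0,"az": 99.8,"grip": 1},
    {"x": -7.7,"y": 4,"z": 60,"ax": 0,"ay": 0,"az": 99.8,"grip": 1},
    {"x": -7.7,"y": 4,"z": 60,"ax": 0,"ay": 0,"az": 99.8,"grip": 1},
    {"x": -7.7,"y": 4,"z": 60,"ax": 0,"ay": 0,"az": 99.8,"grip": 1},
    {"x": -7.7,"y": 4,"z": 60,"ax": 0,"ay": 0,"az": 99.8,"grip": 1},
    {"x": -7.7,"y": 4,"z": 60,"ax": 0,"ay": 0,"az": 99.8,"grip": 1},
    {"x": -7.7,"y": 4,"z": 60,"ax": 0,"ay": 0,"az": 99.8,"grip": 1},
    {"x": -7.7,"y": 4,"z": 60,"ax": 0,"ay": 0,"az": 99.8,"grip": 1},
    {"x": -7.7,"y": 4,"z": 60,"ax": 0,"ay": 0,"az": 99.8,"grip": 1},
    {"x": -7.7,"y": 4,"z": 100,"ax": 0,"ay": 0,"az": 99.8,"grip": 1},
    {"x": -7.7,"y": 4,"z": 115,"ax": 0,"ay": 0,"az": 99.8,"grip": 1},
    {"x": -7.7,"y": 4,"z": 127,"ax": 0,"ay": 0,"az": 99.8,"grip": 1},
    {"x": -7.7,"y": 4,"z": 127,"ax": 0,"ay": 0,"az": 99.8,"grip": 1},
  ],
)

```text
time_s: 3.2
tool_pos: [581.6, 233.9, 42.9]
tcp_rot: [0.766, 0.642, -0.001, -0.001]
force: [0.3, -0.0, 0.1]
gripper_width: 85.5
gripper_force: 0.0
```

Emit:
apply_moves(
  increments=[
    {"x": 0,"y": 0,"z": 0,"ax": 0,"ay": 0,"az": 0,"grip": 0.1},
    {"x": 0,"y": 0,"z": 0,"ax": 0,"ay": 0,"az": 0,"grip": 0.1},
    {"x": 0,"y": 0,"z": 0,"ax": 0,"ay": 0,"az": 0,"grip": 0.1},
    {"x": 0,"y": 0,"z": 0,"ax": 0,"ay": 0,"az": 0,"grip": 0.1},
  ],
  squeeze=20,
)

```text
time_s: 3.6
tool_pos: [581.6, 234.2, 45.7]
tcp_rot: [0.767, 0.642, -0.0, -0.001]
force: [-5.5, 2.2, 4.8]
gripper_width: 52.9
gripper_force: 20.8
```

Emit:
apply_moves(
  increments=[
    {"x": 0,"y": -0.7,"z": -2,"ax": 0,"ay": 0,"az": 0,"grip": 0.1},
    {"x": 0,"y": -0.7,"z": -2,"ax": 0,"ay": 0,"az": 0,"grip": 0.1},
    {"x": 0,"y": -0.7,"z": -2,"ax": 0,"ay": 0,"az": 0,"grip": 0.1},
  ],
  squeeze=30,
)

```text
time_s: 3.9
tool_pos: [581.5, 234.2, 46.1]
tcp_rot: [0.767, 0.642, -0.0, -0.001]
force: [-2.7, 4.4, -4.8]
gripper_width: 52.4
gripper_force: 35.7
```

```bash
python3 - <<'E'
from h import *
s=state();print(s,yaw())
E
```

```text
{'time_s': 3.9, 'joint_pos': array([3.14749751e-01, 5.57207815e-01, 1.60756371e+00, 1.45175488e-03,
       9.78260599e-01, 4.91010197e-01]), 'qvel': array([ 5.63707594e-05,  1.83606219e-03, -2.38745600e-03,  5.24551623e-04,
        3.11168125e-03, -2.13956685e-04]), 'effort': array([-3.12642060e+00, -5.82614744e+01, -2.13402182e+01, -1.47609897e+00,
       -5.59952594e-01,  1.76095229e-02]), 'tool_pos': array([581.54800084, 234.18647032,  46.0570607 ]), 'tcp_rot': array([ 7.66859553e-01,  6.41814261e-01, -4.43074841e-04, -8.26993021e-04]), 'force': array([-2.72256114,  4.38562539, -4.84228166]), 'torque': array([0.66577304, 0.58884492, 0.02923519]), 'gripper_force': 35.65135180950165, 'gripper_width': 52.355127671363256} -10.145462125575337
```

Emit:
apply_moves(
  increments=[
    {"x": 0,"y": -0.7,"z": -2,"ax": 0,"ay": 0,"az": -4,"grip": 0.1},
    {"x": 0,"y": -0.7,"z": -2,"ax": 0,"ay": 0,"az": -12,"grip": 0.1},
    {"x": 0,"y": -0.7,"z": -2,"ax": 0,"ay": 0,"az": -20,"grip": 0.1},
    {"x": 0,"y": -0.7,"z": -2,"ax": 0,"ay": 0,"az": -28,"grip": 0.1},
    {"x": 0,"y": -0.7,"z": -2,"ax": 0,"ay": 0,"az": -36,"grip": 0.1},
    {"x": 0,"y": -0.7,"z": -2,"ax": 0,"ay": 0,"az": -44,"grip": 0.1},
    {"x": 0,"y": -0.7,"z": -2,"ax": 0,"ay": 0,"az": -52,"grip": 0.1},
    {"x": 0,"y": -0.7,"z": -2,"ax": 0,"ay": 0,"az": -60,"grip": 0.1},
    {"x": 0,"y": -0.7,"z": -2,"ax": 0,"ay": 0,"az": -68,"grip": 0.1},
    {"x": 0,"y": -0.7,"z": -2,"ax": 0,"ay": 0,"az": -76,"grip": 0.1},
    {"x": 0,"y": -0.7,"z": -2,"ax": 0,"ay": 0,"az": -84,"grip": 0.1},
    {"x": 0,"y": -0.7,"z": -2,"ax": 0,"ay": 0,"az": -84,"grip": 0.1},
  ],
)

```text
time_s: 5.1
tool_pos: [582.5, 234.8, 46.3]
tcp_rot: [0.139, 0.99, 0.001, 0.0]
force: [3.2, 7.4, -17.9]
gripper_width: 52.2
gripper_force: 37.7
```

Emit:
apply_moves(
  increments=[
    {"x": 0,"y": 0,"z": 2,"ax": 0,"ay": 0,"az": -6,"grip": 0.1},
    {"x": 0,"y": 0,"z": 2,"ax": 0,"ay": 0,"az": -14,"grip": 0.1},
    {"x": 0,"y": 0,"z": 2,"ax": 0,"ay": 0,"az": -22,"grip": 0.1},
    {"x": 0,"y": 0,"z": 2,"ax": 0,"ay": 0,"az": -30,"grip": 0.1},
    {"x": 0,"y": 0,"z": 2,"ax": 0,"ay": 0,"az": -38,"grip": 0.1},
    {"x": 0,"y": 0,"z": 2,"ax": 0,"ay": 0,"az": -46,"grip": 0.1},
    {"x": 0,"y": 0,"z": 2,"ax": 0,"ay": 0,"az": -54,"grip": 0.1},
    {"x": 0,"y": 0,"z": 2,"ax": 0,"ay": 0,"az": -62,"grip": 0.1},
    {"x": 0,"y": 0,"z": 2,"ax": 0,"ay": 0,"az": -70,"grip": 0.1},
    {"x": 0,"y": 0,"z": 2,"ax": 0,"ay": 0,"az": -78,"grip": 0.1},
    {"x": 0,"y": 0,"z": 2,"ax": 0,"ay": 0,"az": -78,"grip": 0.1},
    {"x": 0,"y": 0,"z": 2,"ax": 0,"ay": 0,"az": -78,"grip": 0.1},
    {"x": 0,"y": 0,"z": 2,"ax": 0,"ay": 0,"az": -78,"grip": 1},
    {"x": 0,"y": 0,"z": 2,"ax": 0,"ay": 0,"az": -78,"grip": 1},
    {"x": 0,"y": 0,"z": 2,"ax": 0,"ay": 0,"az": -78,"grip": 1},
    {"x": 0,"y": 0,"z": 2,"ax": 0,"ay": 0,"az": -78,"grip": 1},
  ],
)

```text
time_s: 6.7
tool_pos: [582.6, 233.5, 47.0]
tcp_rot: [-0.514, 0.858, -0.0, 0.001]
force: [0.9, -0.9, -0.2]
gripper_width: 85.6
gripper_force: 0.0
```

Emit:
apply_moves(
  increments=[
    {"x": 0,"y": 0,"z": -40,"ax": 0,"ay": 0,"az": 0,"grip": 1},
    {"x": 0,"y": 0,"z": -90,"ax": 0,"ay": 0,"az": 0,"grip": 1},
    {"x": 0,"y": 0,"z": -130,"ax": 0,"ay": 0,"az": 0,"grip": 1},
    {"x": 0,"y": 0,"z": -130,"ax": 0,"ay": 0,"az": 61.6,"grip": 1},
    {"x": 0,"y": 0,"z": -130,"ax": 0,"ay": 0,"az": 61.6,"grip": 1},
    {"x": 0,"y": 0,"z": -130,"ax": 0,"ay": 0,"az": 61.6,"grip": 1},
    {"x": 0,"y": 0,"z": -130,"ax": 0,"ay": 0,"az": 61.6,"grip": 1},
    {"x": 0,"y": 0,"z": -130,"ax": 0,"ay": 0,"az": 61.6,"grip": 1},
    {"x": 0,"y": 0,"z": -130,"ax": 0,"ay": 0,"az": 61.6,"grip": 1},
    {"x": 0,"y": 0,"z": -130,"ax": 0,"ay": 0,"az": 61.6,"grip": 1},
    {"x": 0,"y": 0,"z": -130,"ax": 0,"ay": 0,"az": 61.6,"grip": 1},
    {"x": 0,"y": 0,"z": -130,"ax": 0,"ay": 0,"az": 61.6,"grip": 1},
  ],
)

```text
time_s: 7.9
tool_pos: [581.9, 233.5, 176.5]
tcp_rot: [-0.003, 1.0, -0.0, 0.0]
force: [0.7, 0.9, 0.7]
gripper_width: 85.2
gripper_force: 0.0
```

```bash
python3 - <<'E'
from h import *
s=state();print(s['tool_pos'],yaw())
E=camera_params('wrist')['extrinsics'];np.save('w3.npy',E);
p=proj(camera_params('wrist'),[582,235,57])[0].astype(int);print(p)
snap('wrist','w3',(p[0]-50,p[1]-50,p[0]+50,p[1]+50),5)
E
```

```text
[581.89846456 233.50670899 176.52025631] 90.39872166000704
[274 201]
```

View pics/w3.png

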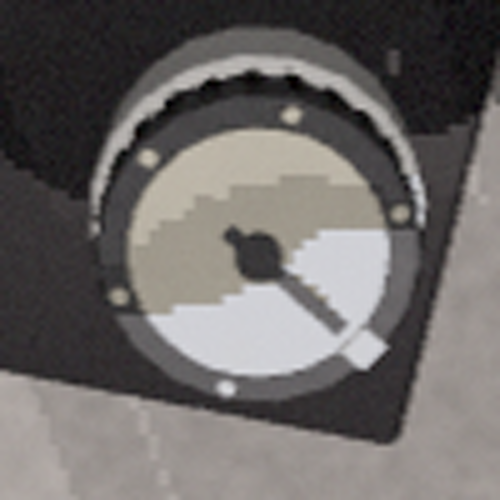

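Zero bar (365,348) and needle tip (341,328) lie on the same line from the centre (258,252), so step 1 is met. Next I look over the hub and loading window.

Emit:
apply_moves(
  increments=[
    {"x": 47,"y": -233,"z": 0,"ax": 0,"ay": 0,"az": 0,"grip": 1},
    {"x": 47,"y": -233,"z": 0,"ax": 0,"ay": 0,"az": 0,"grip": 1},
    {"x": 47,"y": -233,"z": 0,"ax": 0,"ay": 0,"az": 0,"grip": 1},
    {"x": 47,"y": -233,"z": 0,"ax": 0,"ay": 0,"az": 0,"grip": 1},
    {"x": 47,"y": -233,"z": 0,"ax": 0,"ay": 0,"az": 0,"grip": 1},
    {"x": 47,"y": -233,"z": 0,"ax": 0,"ay": 0,"az": 0,"grip": 1},
    {"x": 47,"y": -233,"z": 0,"ax": 0,"ay": 0,"az": 0,"grip": 1},
    {"x": 47,"y": -233,"z": 0,"ax": 0,"ay": 0,"az": 0,"grip": 1},
    {"x": 47,"y": -233,"z": 0,"ax": 0,"ay": 0,"az": 0,"grip": 1},
  ],
)

```text
time_s: 8.85
tool_pos: [536.2, 1.8, 176.3]
tcp_rot: [-0.003, 1.0, 0.0, 0.0]
force: [-0.0, 0.1, -0.1]
gripper_width: 85.7
gripper_force: 0.0
```

```bash
python3 - <<'E'
from h import *
s=state();print(s['tool_pos'],yaw())
E=camera_params('wrist')['extrinsics'];np.save('w4.npy',E);
snap('wrist','w4',scale=1.42)
E
```

```text
[536.20474514   1.78179622 176.30290076] 90.39240112002449
```

View pics/w4.png

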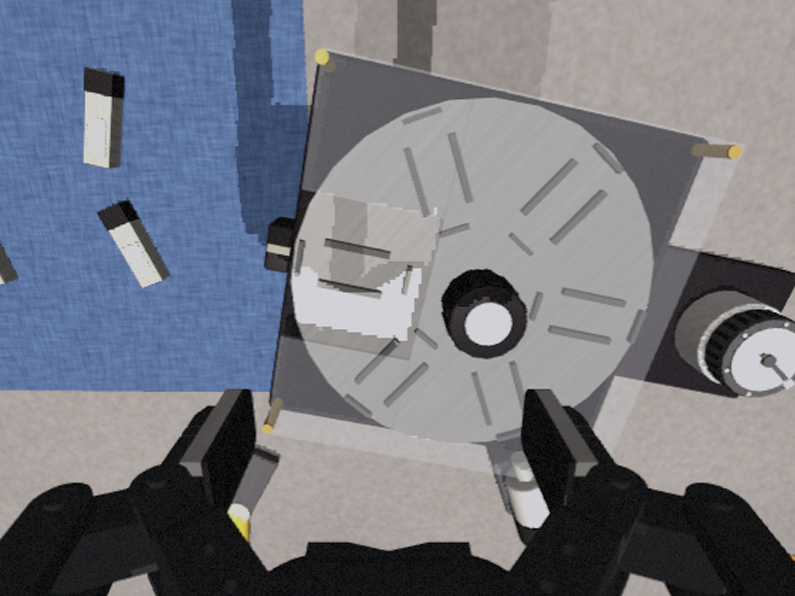

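Emit:
apply_moves(
  increments=[
    {"x": 45,"y": -225,"z": -60,"ax": 0,"ay": 0,"az": 0,"grip": 1},
    {"x": 45,"y": -225,"z": -60,"ax": 0,"ay": 0,"az": 0,"grip": 1},
    {"x": 45,"y": -225,"z": -60,"ax": 0,"ay": 0,"az": 0,"grip": 1},
    {"x": 45,"y": -225,"z": -60,"ax": 0,"ay": 0,"az": 0,"grip": 1},
    {"x": 45,"y": -225,"z": -60,"ax": 0,"ay": 0,"az": 0,"grip": 1},
    {"x": 45,"y": -225,"z": -60,"ax": 0,"ay": 0,"az": 0,"grip": 1},
    {"x": 45,"y": -225,"z": -60,"ax": 0,"ay": 0,"az": 0,"grip": 1},
    {"x": 45,"y": -225,"z": -60,"ax": 0,"ay": 0,"az": 0,"grip": 1},
  ],
)

```text
time_s: 9.7
tool_pos: [491.9, -223.0, 235.7]
tcp_rot: [-0.003, 1.0, 0.001, -0.001]
force: [0.5, -0.1, 0.0]
gripper_width: 85.5
gripper_force: 0.0
```

```bash
python3 - <<'E'
from h import *
s=state();print(s['tool_pos'],yaw())
E=camera_params('wrist')['extrinsics'];np.save('w5.npy',E);
snap('wrist','w5',scale=1.42)
E
```

```text
[ 491.8925871  -222.99221275  235.71853228] 90.35914524721174
```

View pics/w5.png

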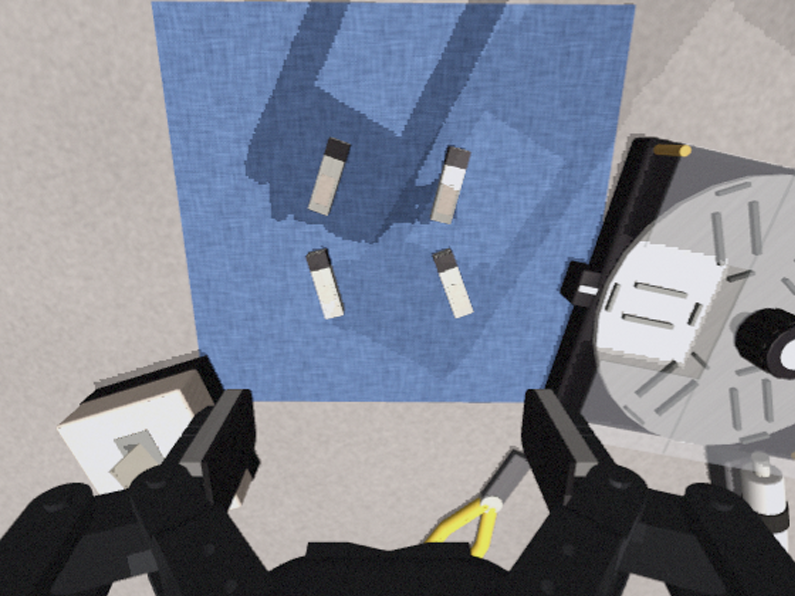

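Four modules, dark port ends up in the picture (towards the robot), at about (329,176), (450,184), (325,284) and (452,283). The nest at the window is at about (654,305) here and (353,267) in the previous picture, with knob top at (489,323) there. One montage will give precise pixels.

```bash
python3 - <<'E'
from h import *
im=np.load('pics/w5.npy')
t=[]
for (x,y) in ((329,176),(450,184),(325,284),(452,283)):
    x=int(x/1.42);y=int(y/1.42); print(x-40,y-30)
    t.append(cv2.resize(im[y-30:y+30,x-40:x+40],None,fx=5,fy=5,interpolation=cv2.INTER_CUBIC))
m=np.vstack([np.hstack(t[:2]),np.hstack(t[2:])]);cv2.imwrite('pics/mm.png',m[:,:,::-1])
W=lambda n:dict(camera_params('wrist'),extrinsics=np.load(n+'.npy'))
w2=np.load('w1.npy');
import itertools
def tri(obs):
    A=0;B=0
    for cp,p in obs:
        a=world(cp,[p],[0])[0];d=world(cp,[p],[100])[0]-a;d/=np.linalg.norm(d);M=np.eye(3)-np.outer(d,d);A=A+M;B=B+M@a
    X=np.linalg.solve(A,B);return X.round(1),[np.round(proj(cp,X)[0]-p,1).tolist() for cp,p in obs]
f=lambda *p:np.array(p)/1.42
print('knobtop',tri([(W('w1'),f(22,255)),(W('w4'),f(489,323))]))
for n,pts in (('w4',[(357,248),(349,286),(299,257),(408,280)]),('w5',[(661,290),(654,320),(613,297),(695,314)])):
    P=world(W(n),[f(*p) for p in pts],[44]*4);c=P.mean(0);d=P[3]-P[2];e=P[0]-P[1]
    print(n,P.round(1),c.round(1),np.linalg.norm(d),np.degrees(np.arctan2(d[1],d[0])),np.linalg.norm(e),np.degrees(np.arctan2(e[1],e[0])))
print(tri([(W('w4'),f(353,268)),(W('w5'),f(655.5,305))]))
print('gauge',tri([(W('w1'),np.array([265.7,314])/6+[235,160]),(W('w4'),f(765,357))]))
E
```

```text
191 93
276 99
188 170
278 169
knobtop (array([544.1,  54.3,  94.1]), [[0.0, -0.3], [-0.0, 0.3]])
w4 [[516.5 -16.7  44. ]
 [540.4 -22.   44. ]
 [522.3 -51.8  44. ]
 [536.3  14.2  44. ]] [528.9 -19.1  44. ] 67.4668998026788 78.02515034615072 24.500613420018336 167.6033038978622
w5 [[516.6 -17.5  44. ]
 [540.8 -18.2  44. ]
 [522.3 -52.7  44. ]
 [535.7  12.3  44. ]] [528.8 -19.   44. ] 66.34539058356357 78.41735058664597 24.248261039640816 178.46583647885825
(array([528.8, -19.3,  44. ]), [[0.0, -0.2], [-0.0, 0.2]])
gauge (array([581.3, 235.9,  56.8]), [[0.1, -0.9], [-0.1, 0.8]])
```

View pics/mm.png

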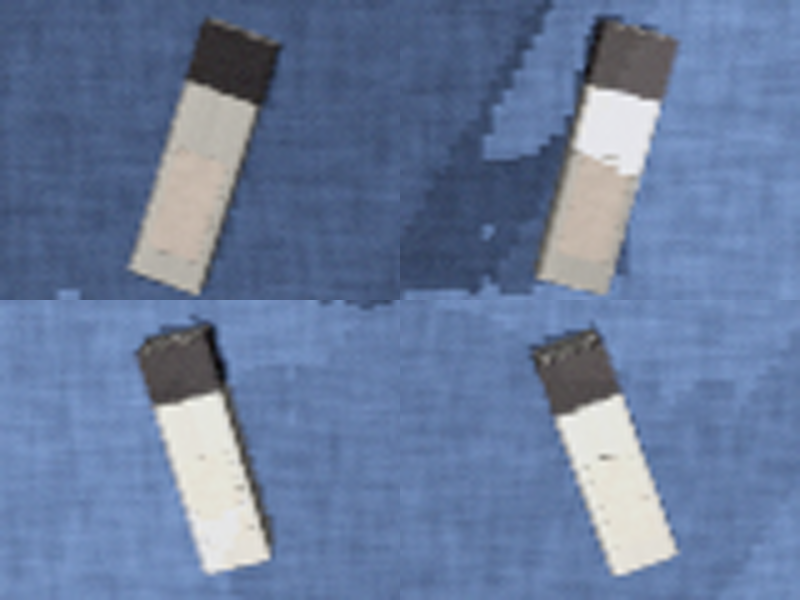

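```bash
python3 - <<'E'
from h import *
cp=dict(camera_params('wrist'),extrinsics=np.load('w5.npy'))
O=[(191,93),(276,99),(188,170),(278,169)]
P=[((245,31),(163,282)),((242,29),(176,286)),((176,45),(237,266)),((171,54),(247,263))]
for n,o,(a,b) in zip('ABCD',O,P):
    w=world(cp,[np.array(a)/5+o,np.array(b)/5+o],[14,14]);d=w[0]-w[1]
    print(n,w.mean(0).round(1),np.linalg.norm(d).round(1),'port dir',np.degrees(np.arctan2(d[1],d[0])).round(1), 'port',w[0].round(1))
print(rel([491,-175,60],90))
E
```

```text
A [ 438.5 -267.7   14. ] 56.0 port dir 159.8 port [ 412.2 -258.    14. ]
B [ 444.4 -175.    14. ] 55.6 port dir 168.0 port [ 417.2 -169.3   14. ]
C [ 524.9 -273.1   14. ] 55.0 port dir -167.2 port [ 498.1 -279.2   14. ]
D [ 523.7 -168.4   14. ] 54.5 port dir -158.2 port [ 498.4 -178.5   14. ]
(array([  0.4,  47.6, 175.8]), array([ 0.1, -0.1,  0.4]))
```

Emit:
apply_moves(
  increments=[
    {"x": -32,"y": 54.5,"z": 175,"ax": 0,"ay": 0,"az": 8,"grip": 0.1},
    {"x": -32,"y": 54.5,"z": 175,"ax": 0,"ay": 0,"az": 16,"grip": 0.1},
    {"x": -32,"y": 54.5,"z": 175,"ax": 0,"ay": 0,"az": 24,"grip": 0.1},
    {"x": -32,"y": 54.5,"z": 175,"ax": 0,"ay": 0,"az": 32,"grip": 0.1},
    {"x": -32,"y": 54.5,"z": 175,"ax": 0,"ay": 0,"az": 40,"grip": 0.1},
    {"x": -32,"y": 54.5,"z": 175,"ax": 0,"ay": 0,"az": 48,"grip": 0.1},
    {"x": -32,"y": 54.5,"z": 175,"ax": 0,"ay": 0,"az": 56,"grip": 0.1},
    {"x": -32,"y": 54.5,"z": 175,"ax": 0,"ay": 0,"az": 64,"grip": 0.1},
    {"x": -32,"y": 54.5,"z": 175,"ax": 0,"ay": 0,"az": 72,"grip": 0.1},
    {"x": -32,"y": 54.5,"z": 175,"ax": 0,"ay": 0,"az": 80,"grip": 0.1},
    {"x": -32,"y": 54.5,"z": 175,"ax": 0,"ay": 0,"az": 88,"grip": 0.1},
    {"x": -32,"y": 54.5,"z": 175,"ax": 0,"ay": 0,"az": 96,"grip": 0.1},
    {"x": -32,"y": 54.5,"z": 175,"ax": 0,"ay": 0,"az": 104,"grip": 0.1},
    {"x": -32,"y": 54.5,"z": 175,"ax": 0,"ay": 0,"az": 112,"grip": 0.1},
    {"x": -32,"y": 54.5,"z": 175,"ax": 0,"ay": 0,"az": 120,"grip": 0.1},
    {"x": -32,"y": 54.5,"z": 175,"ax": 0,"ay": 0,"az": 128,"grip": 0.1},
    {"x": -32,"y": 54.5,"z": 175,"ax": 0,"ay": 0,"az": 136,"grip": 0.1},
    {"x": -32,"y": 54.5,"z": 175,"ax": 0,"ay": 0,"az": 144,"grip": 0.1},
    {"x": -32,"y": 54.5,"z": 175,"ax": 0,"ay": 0,"az": 152,"grip": 0.1},
    {"x": -32,"y": 54.5,"z": 175,"ax": 0,"ay": 0,"az": 158.6,"grip": 0.1},
  ],
)

```text
time_s: 11.75
tool_pos: [523.6, -168.0, 61.0]
tcp_rot: [0.982, 0.187, -0.0, -0.0]
force: [0.1, -0.2, 0.3]
gripper_width: 46.9
gripper_force: 0.0
```

```bash
python3 - <<'E'
from h import *
s=state();print(s['tool_pos'],yaw(),s['joint_pos'].round(2))
print(rel([523.7,-168.4,7],-68.2))
E
```

```text
[ 523.64819966 -168.02474829   60.97703608] -68.47844606414225 [-0.39  0.46  1.77  0.    0.92  0.81]
(array([-0.1,  0.4, 54. ]), array([-0. ,  0. , -0.3]))
```

Emit:
apply_moves(
  increments=[
    {"x": 0,"y": 0.4,"z": 35,"ax": 0,"ay": 0,"az": 0,"grip": 0.1},
    {"x": 0,"y": 0.4,"z": 54,"ax": 0,"ay": 0,"az": 0,"grip": 0.1},
    {"x": 0,"y": 0.4,"z": 54,"ax": 0,"ay": 0,"az": 0,"grip": 0.1},
    {"x": 0,"y": 0.4,"z": 54,"ax": 0,"ay": 0,"az": 0,"grip": -0.9},
    {"x": 0,"y": 0.4,"z": 54,"ax": 0,"ay": 0,"az": 0,"grip": -0.9},
    {"x": 0,"y": 0.4,"z": 54,"ax": 0,"ay": 0,"az": 0,"grip": -0.9},
    {"x": 0,"y": 0.4,"z": 54,"ax": 0,"ay": 0,"az": 0,"grip": -0.9},
  ],
  squeeze=25,
)

```text
time_s: 12.45
tool_pos: [524.7, -170.5, 8.4]
tcp_rot: [0.982, 0.188, 0.001, 0.001]
force: [-0.1, 0.6, 2.5]
gripper_width: 15.3
gripper_force: 26.2
```

Emit:
apply_moves(
  increments=[
    {"x": 0,"y": 0,"z": -30,"ax": 0,"ay": 0,"az": 0,"grip": -0.9},
    {"x": 0,"y": 0,"z": -75,"ax": 0,"ay": 0,"az": 0,"grip": -0.9},
    {"x": 0,"y": 0,"z": -93,"ax": 0,"ay": 0,"az": 0,"grip": -0.9},
  ],
)

```text
time_s: 12.75
tool_pos: [525.8, -171.4, 104.2]
tcp_rot: [0.982, 0.188, 0.003, 0.002]
force: [0.2, -1.1, -1.2]
gripper_width: 14.8
gripper_force: 25.8
```

```bash
python3 - <<'E'
from h import *
s=state();print(s['tool_pos'],yaw(),s['gripper_width'])
print(rel([528.8,-19.1,100],-11.8))
E
```

```text
[ 525.79354688 -171.36338344  104.19763496] -68.34614354584039 14.842365933025166
(array([  59. , -140.4,    3.9]), array([  0.3,  -0.1, -56.5]))
```

Emit:
apply_moves(
  increments=[
    {"x": 59,"y": -140.5,"z": 0,"ax": 0,"ay": 0,"az": -56.5,"grip": -0.9},
    {"x": 59,"y": -140.5,"z": 0,"ax": 0,"ay": 0,"az": -56.5,"grip": -0.9},
    {"x": 59,"y": -140.5,"z": 0,"ax": 0,"ay": 0,"az": -56.5,"grip": -0.9},
    {"x": 59,"y": -140.5,"z": 0,"ax": 0,"ay": 0,"az": -56.5,"grip": -0.9},
    {"x": 59,"y": -140.5,"z": 0,"ax": 0,"ay": 0,"az": -56.5,"grip": -0.9},
    {"x": 59,"y": -140.5,"z": 0,"ax": 0,"ay": 0,"az": -56.5,"grip": -0.9},
    {"x": 59,"y": -140.5,"z": 0,"ax": 0,"ay": 0,"az": -56.5,"grip": -0.9},
    {"x": 59,"y": -140.5,"z": 0,"ax": 0,"ay": 0,"az": -56.5,"grip": -0.9},
    {"x": 59,"y": -140.5,"z": 0,"ax": 0,"ay": 0,"az": -56.5,"grip": -0.9},
    {"x": 59,"y": -140.5,"z": 0,"ax": 0,"ay": 0,"az": -56.5,"grip": -0.9},
  ],
)

```text
time_s: 13.75
tool_pos: [526.8, -18.2, 100.5]
tcp_rot: [0.777, 0.63, 0.0, 0.0]
force: [-0.2, 0.4, -1.0]
gripper_width: 14.9
gripper_force: 25.9
```

```bash
python3 - <<'E'
from h import *
s=state();print(s['tool_pos'],yaw(),s['gripper_width'],s['torque'],s['force'])
print(rel([528.8,-19.1,47],-11.8))
np.save('w6.npy',camera_params('wrist')['extrinsics']);snap('wrist','w6',scale=1.42)
E
```

```text
[526.78073533 -18.16898508 100.50557104] -11.93620133644506 14.881573554593063 [ 0.0220295   0.03042075 -0.05608442] [-0.15657803  0.35778776 -1.00272437]
(array([-0.5,  2.2, 53.5]), array([ 0. , -0. , -0.1]))
```

View pics/w6.png

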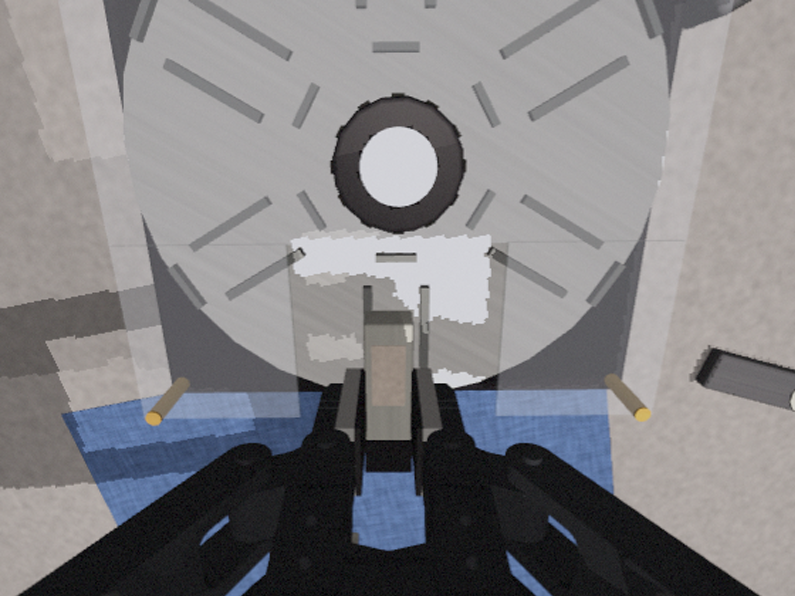

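The module sits squarely between the pads, tail at (388,318). Nest ridges are at columns 368/425, inner stop at (396,257) and knob top at (398,165), so a shift of about 3 mm to the right is needed. I compute it relative to this picture.

```bash
python3 - <<'E'
from h import *
cp=dict(camera_params('wrist'),extrinsics=np.load('w6.npy'))
s=state();R=Ro.from_quat(s['tcp_rot'])
z0=s['tool_pos'][2]
for n,p,z in (('tailtop',(388.5,324),z0+7),('tailbot',(388.5,311),z0-7),('ridgeL',(368,300),44),('ridgeR',(425,300),44),('inner stop top',(396.5,254.5),44),('inner stop out edge',(396.5,258),44),('outer edge base',(396.5,262),39),('knob',(398,166),95)):
    w=world(cp,[np.array(p)/1.42],[z])[0]; print(n,w.round(1),R.inv().apply(w-s['tool_pos']).round(1))
E
```

```text
tailtop [532.3   9.1 107.4] [27.8 -0.2 -7. ]
tailbot [532.1   8.1  93.4] [26.8 -0.1  7. ]
ridgeL [520.4  -3.2  44. ] [13.3 -9.3 56.4]
ridgeR [545.5  -8.5  44. ] [13.3 16.4 56.4]
inner stop top [537.2  14.7  44. ] [34.3  3.4 56.4]
inner stop out edge [536.9  13.2  44. ] [32.8  3.4 56.4]
outer edge base [536.3  10.1  39. ] [29.6  3.6 61.4]
knob [544.8  54.4  95. ] [74.8  2.7  5.4]
```

Emit:
apply_moves(
  increments=[
    {"x": 0.8,"y": 3.3,"z": 15,"ax": 0,"ay": 0,"az": 0,"grip": -0.9},
    {"x": 0.8,"y": 3.3,"z": 35,"ax": 0,"ay": 0,"az": 0,"grip": -0.9},
    {"x": 0.8,"y": 3.3,"z": 48,"ax": 0,"ay": 0,"az": 0,"grip": -0.9},
    {"x": 0.8,"y": 3.3,"z": 53.5,"ax": 0,"ay": 0,"az": 0,"grip": -0.9},
    {"x": 0.8,"y": 3.3,"z": 53.5,"ax": 0,"ay": 0,"az": 0,"grip": -0.9},
    {"x": 0.8,"y": 3.3,"z": 53.5,"ax": 0,"ay": 0,"az": 0,"grip": -0.9},
  ],
)

```text
time_s: 14.4
tool_pos: [530.5, -18.1, 47.1]
tcp_rot: [0.776, 0.63, 0.0, 0.0]
force: [0.5, -0.5, 1.0]
gripper_width: 15.2
gripper_force: 26.4
```

Emit:
apply_moves(
  increments=[
    {"x": 0,"y": 0,"z": 0,"ax": 0,"ay": 0,"az": 0,"grip": -0.3},
    {"x": 0,"y": 0,"z": 0,"ax": 0,"ay": 0,"az": 0,"grip": -0.3},
    {"x": 0,"y": 0,"z": 0,"ax": 0,"ay": 0,"az": 0,"grip": -0.3},
    {"x": 0,"y": 0,"z": -25,"ax": 0,"ay": 0,"az": 0,"grip": -0.3},
    {"x": 0,"y": 0,"z": -68,"ax": 0,"ay": 0,"az": 0,"grip": 0.3},
    {"x": 0,"y": 0,"z": -75,"ax": 0,"ay": 0,"az": -8,"grip": 0.5},
    {"x": 37,"y": 0,"z": -75,"ax": 0,"ay": 0,"az": -16,"grip": 0.5},
    {"x": 74,"y": -1,"z": -75,"ax": 0,"ay": 0,"az": -24,"grip": 0.5},
    {"x": 74,"y": -1,"z": -75,"ax": 0,"ay": 0,"az": -30,"grip": 0.5},
    {"x": 74,"y": -1,"z": -75,"ax": 0,"ay": 0,"az": -30,"grip": 0.5},
    {"x": 74,"y": -1,"z": -75,"ax": 0,"ay": 0,"az": -30,"grip": 0.5},
  ],
)

```text
time_s: 15.5
tool_pos: [544.0, 54.6, 121.7]
tcp_rot: [0.588, 0.809, -0.0, -0.0]
force: [-0.1, -0.4, 0.0]
gripper_width: 64.1
gripper_force: 0.0
```

```bash
python3 - <<'E'
from h import *
s=state();print(s['tool_pos'],yaw(),s['gripper_width'])
print(rel([544.5,54.4,70],18))
np.save('t1.npy',camera_params('top')['extrinsics'])
E
```

```text
[544.01049391  54.62354701 121.68019007] 18.033987167171645 64.09088174333648
(array([-0.4,  0.4, 51.7]), array([-0.,  0.,  0.]))
```

Emit:
apply_moves(
  increments=[
    {"x": 0,"y": 0,"z": 30,"ax": 0,"ay": 0,"az": 0,"grip": 0.5},
    {"x": 0,"y": 0,"z": 50,"ax": 0,"ay": 0,"az": 0,"grip": 0.5},
    {"x": 0,"y": 0,"z": 50,"ax": 0,"ay": 0,"az": 0,"grip": 0.5},
    {"x": 0,"y": 0,"z": 50,"ax": 0,"ay": 0,"az": 0,"grip": -0.3},
    {"x": 0,"y": 0,"z": 50,"ax": 0,"ay": 0,"az": 0,"grip": -0.3},
    {"x": 0,"y": 0,"z": 50,"ax": 0,"ay": 0,"az": 0,"grip": -0.3},
  ],
  squeeze=30,
)

```text
time_s: 16.1
tool_pos: [545.1, 54.2, 72.7]
tcp_rot: [0.587, 0.81, 0.0, 0.001]
force: [0.5, -1.7, -0.8]
gripper_width: 40.9
gripper_force: 31.2
```

Emit:
apply_moves(
  increments=[
    {"x": 0,"y": 0,"z": 0,"ax": 0,"ay": 0,"az": 4,"grip": -0.3},
    {"x": 0,"y": 0,"z": 0,"ax": 0,"ay": 0,"az": 10,"grip": -0.3},
    {"x": 0,"y": 0,"z": 0,"ax": 0,"ay": 0,"az": 17,"grip": -0.3},
    {"x": 0,"y": 0,"z": 0,"ax": 0,"ay": 0,"az": 24,"grip": -0.3},
    {"x": 0,"y": 0,"z": 0,"ax": 0,"ay": 0,"az": 31,"grip": -0.3},
    {"x": 0,"y": 0,"z": 0,"ax": 0,"ay": 0,"az": 38,"grip": -0.3},
    {"x": 0,"y": 0,"z": 0,"ax": 0,"ay": 0,"az": 45,"grip": -0.3},
    {"x": 0,"y": 0,"z": 0,"ax": 0,"ay": 0,"az": 52,"grip": -0.3},
    {"x": 0,"y": 0,"z": 0,"ax": 0,"ay": 0,"az": 57,"grip": -0.3},
    {"x": 0,"y": 0,"z": 0,"ax": 0,"ay": 0,"az": 60,"grip": -0.3},
    {"x": 0,"y": 0,"z": 0,"ax": 0,"ay": 0,"az": 60,"grip": -0.3},
    {"x": 0,"y": 0,"z": 0,"ax": 0,"ay": 0,"az": 60,"grip": -0.3},
    {"x": 0,"y": 0,"z": 0,"ax": 0,"ay": 0,"az": 60,"grip": 0.5},
    {"x": 0,"y": 0,"z": 0,"ax": 0,"ay": 0,"az": 60,"grip": 0.5},
    {"x": 0,"y": 0,"z": 0,"ax": 0,"ay": 0,"az": 60,"grip": 0.5},
    {"x": 0,"y": 0,"z": -40,"ax": 0,"ay": 0,"az": 60,"grip": 0.5},
    {"x": 0,"y": 0,"z": -80,"ax": 0,"ay": 0,"az": 60,"grip": 0.5},
  ],
)

```text
time_s: 17.8
tool_pos: [542.7, 55.0, 151.2]
tcp_rot: [0.913, 0.408, -0.002, -0.001]
force: [1.6, -0.3, 0.2]
gripper_width: 64.1
gripper_force: 0.0
```

Emit:
apply_moves(
  increments=[
    {"x": -180,"y": 105,"z": -84,"ax": 0,"ay": 0,"az": 38,"grip": 0.1},
    {"x": -180,"y": 105,"z": -84,"ax": 0,"ay": 0,"az": 38,"grip": 0.1},
    {"x": -180,"y": 105,"z": -84,"ax": 0,"ay": 0,"az": 38,"grip": 0.1},
    {"x": -180,"y": 105,"z": -84,"ax": 0,"ay": 0,"az": 38,"grip": 0.1},
    {"x": -180,"y": 105,"z": -84,"ax": 0,"ay": 0,"az": 38,"grip": 0.1},
    {"x": -180,"y": 105,"z": -84,"ax": 0,"ay": 0,"az": 38,"grip": 0.1},
    {"x": -180,"y": 105,"z": -84,"ax": 0,"ay": 0,"az": 38,"grip": 0.1},
    {"x": -180,"y": 105,"z": -84,"ax": 0,"ay": 0,"az": 38,"grip": 0.1},
    {"x": -180,"y": 105,"z": -84,"ax": 0,"ay": 0,"az": 38,"grip": 0.1},
  ],
)

```text
time_s: 18.7
tool_pos: [502.2, -147.9, 235.0]
tcp_rot: [0.996, 0.09, -0.001, -0.001]
force: [0.4, 0.2, 0.0]
gripper_width: 46.9
gripper_force: 0.0
```

```bash
python3 - <<'E'
from h import *
s=state();print(s['tool_pos'],yaw(),abs(s['qvel']).max())
np.save('w7.npy',camera_params('wrist')['extrinsics']);snap('wrist','w7',scale=1.42)
cp=camera_params('wrist')
print((proj(cp,[[438.5,-267.7,14],[444.4,-175,14],[524.9,-273.1,14],[544,54,95]])*1.42).round(0))
a=np.radians(78.2); h=np.array([544.3,54.3,46])
for k in range(3):
    t=a+np.pi-k*np.pi/3; print(k,(proj(cp,h+[103*np.cos(t),103*np.sin(t),7])*1.42).round(0))
E
```

```text
[ 502.21808473 -147.8961295   234.96685916] -79.70399616381596 0.005476803383309073
[[513. 343.]
 [408. 319.]
 [549. 246.]
 [ 55. 146.]]
0 [[248. 203.]]
1 [[145. 291.]]
2 [[  0. 238.]]
```

View pics/w7.png

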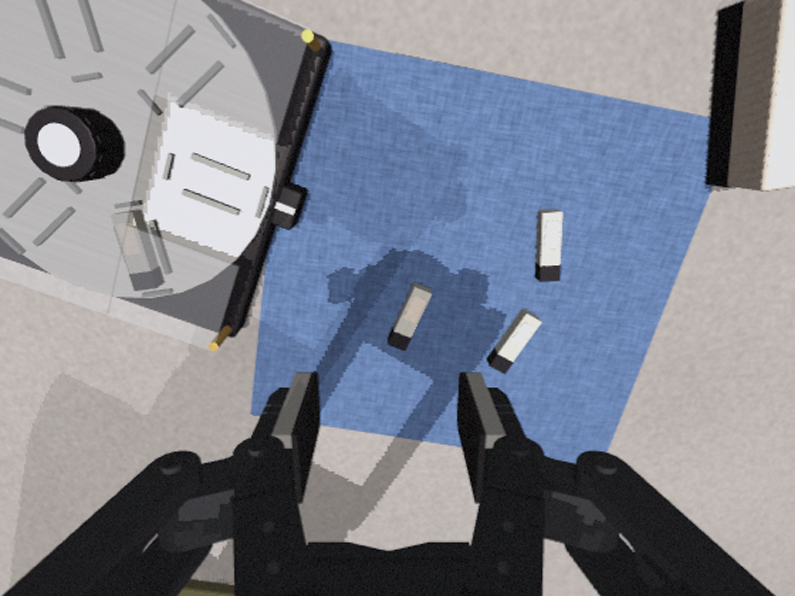

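The first module is carried one click (seen at (140,260) with the port at (150,285), as predicted). The remaining modules are at (410,318), (550,245) and (517,340).

```bash
python3 - <<'E'
from h import *
cp=dict(camera_params('wrist'),extrinsics=np.load('w7.npy'))
f=lambda *p:np.array(p)/1.42
for n,a,b in (('A',(500,364),(531,315)),('B',(400,344),(422,288)),('C',(549,277),(551,211)),('knob',(60,145),(60,145)),):
    z=95 if n=='knob' else 14
    w=world(cp,[f(*a),f(*b)],[z,z]);d=w[0]-w[1];print(n,w.mean(0).round(1),np.linalg.norm(d).round(1),np.degrees(np.arctan2(d[1],d[0])).round(1))
# nest at window
pts=[(220,166),(211,201),(168,166),(263,202)]
P=world(cp,[f(*p) for p in pts],[44]*4);print(P.round(1),P.mean(0).round(1))
# deproject B target
print(rel([444.9,-175,60],-102))
E
```

```text
A [ 441.5 -268.2   14. ] 50.5 164.2
B [ 446.5 -177.1   14. ] 53.0 171.0
C [ 526.  -273.4   14. ] 53.3 -165.0
knob [544.9  51.5  95. ] 0.0 0.0
[[543.3 -23.   44. ]
 [518.3 -18.3  44. ]
 [536.9  12.2  44. ]
 [524.2 -54.3  44. ]] [530.7 -20.8  44. ]
(array([-61.1,  16.5, 175.1]), array([-0. ,  0.1, 22.3]))
```

Emit:
apply_moves(
  increments=[
    {"x": -60.7,"y": 17.6,"z": 50,"ax": 0,"ay": 0,"az": 20.8,"grip": 0.1},
    {"x": -60.7,"y": 17.6,"z": 100,"ax": 0,"ay": 0,"az": 20.8,"grip": 0.1},
    {"x": -60.7,"y": 17.6,"z": 150,"ax": 0,"ay": 0,"az": 20.8,"grip": 0.1},
    {"x": -60.7,"y": 17.6,"z": 190,"ax": 0,"ay": 0,"az": 20.8,"grip": 0.1},
    {"x": -60.7,"y": 17.6,"z": 190,"ax": 0,"ay": 0,"az": 20.8,"grip": 0.1},
    {"x": -60.7,"y": 17.6,"z": 215,"ax": 0,"ay": 0,"az": 20.8,"grip": 0.1},
    {"x": -60.7,"y": 17.6,"z": 228,"ax": 0,"ay": 0,"az": 20.8,"grip": 0.1},
    {"x": -60.7,"y": 17.6,"z": 228,"ax": 0,"ay": 0,"az": 20.8,"grip": 0.1},
  ],
)

```text
time_s: 19.55
tool_pos: [444.6, -175.9, 5.8]
tcp_rot: [0.996, -0.092, -0.002, -0.001]
force: [-0.0, -0.1, 0.8]
gripper_width: 46.6
gripper_force: 0.0
```

Emit:
apply_moves(
  increments=[
    {"x": 0,"y": 0,"z": 0,"ax": 0,"ay": 0,"az": 0,"grip": -0.9},
    {"x": 0,"y": 0,"z": 0,"ax": 0,"ay": 0,"az": 0,"grip": -0.9},
    {"x": 0,"y": 0,"z": 0,"ax": 0,"ay": 0,"az": 0,"grip": -0.9},
    {"x": 0,"y": 0,"z": 0,"ax": 0,"ay": 0,"az": 0,"grip": -0.9},
    {"x": 0,"y": 0,"z": -30,"ax": 0,"ay": 0,"az": 0,"grip": -0.9},
    {"x": 0,"y": 0,"z": -75,"ax": 0,"ay": 0,"az": 0,"grip": -0.9},
    {"x": 0,"y": 0,"z": -95,"ax": 0,"ay": 0,"az": 0,"grip": -0.9},
    {"x": 0,"y": 0,"z": -95,"ax": 0,"ay": 0,"az": 0,"grip": -0.9},
  ],
  squeeze=25,
)

```text
time_s: 20.35
tool_pos: [448.4, -178.8, 106.4]
tcp_rot: [0.996, -0.093, 0.004, 0.002]
force: [0.9, -0.2, -0.8]
gripper_width: 14.7
gripper_force: 25.4
```

```bash
python3 - <<'E'
from h import *
s=state();print(s['tool_pos'],yaw(),s['gripper_width'])
print(rel([530,-18.5,102],-11.8))
E
```

```text
[ 448.38699875 -178.79201284  106.39091145] -100.63916824428179 14.704580511770633
(array([  50.6, -172.6,    4.4]), array([  0.5,  -0.3, -88.8]))
```

Emit:
apply_moves(
  increments=[
    {"x": 52,"y": -174,"z": 0,"ax": 0,"ay": 0,"az": -88.7,"grip": -0.9},
    {"x": 52,"y": -174,"z": 0,"ax": 0,"ay": 0,"az": -88.7,"grip": -0.9},
    {"x": 52,"y": -174,"z": 0,"ax": 0,"ay": 0,"az": -88.7,"grip": -0.9},
    {"x": 52,"y": -174,"z": 0,"ax": 0,"ay": 0,"az": -88.7,"grip": -0.9},
    {"x": 52,"y": -174,"z": 0,"ax": 0,"ay": 0,"az": -88.7,"grip": -0.9},
    {"x": 52,"y": -174,"z": 0,"ax": 0,"ay": 0,"az": -88.7,"grip": -0.9},
    {"x": 52,"y": -174,"z": 0,"ax": 0,"ay": 0,"az": -88.7,"grip": -0.9},
    {"x": 52,"y": -174,"z": 0,"ax": 0,"ay": 0,"az": -88.7,"grip": -0.9},
    {"x": 52,"y": -174,"z": 0,"ax": 0,"ay": 0,"az": -88.7,"grip": -0.9},
    {"x": 52,"y": -174,"z": 0,"ax": 0,"ay": 0,"az": -88.7,"grip": -0.9},
    {"x": 52,"y": -174,"z": 0,"ax": 0,"ay": 0,"az": -88.7,"grip": -0.9},
    {"x": 52,"y": -174,"z": 0,"ax": 0,"ay": 0,"az": -88.7,"grip": -0.9},
    {"x": 52,"y": -174,"z": 0,"ax": 0,"ay": 0,"az": -88.7,"grip": -0.9},
    {"x": 52,"y": -174,"z": 0,"ax": 0,"ay": 0,"az": -88.7,"grip": -0.9},
  ],
)

```text
time_s: 21.75
tool_pos: [528.8, -16.0, 102.4]
tcp_rot: [0.777, 0.629, -0.0, -0.0]
force: [-0.5, -0.8, -0.7]
gripper_width: 15.0
gripper_force: 25.4
```

```bash
python3 - <<'E'
from h import *
s=state();print(s['tool_pos'],yaw(),s['gripper_width'])
np.save('w8.npy',camera_params('wrist')['extrinsics']);snap('wrist','w8')
a=np.load('pics/w6.npy').astype(int);b=np.load('pics/w8.npy').astype(int)
# knob top white disc centroid & tail region
for im in (a,b):
    w=im[80:160,230:330].min(2)>150; y,x=np.nonzero(w)
    n,l,st,c=cv2.connectedComponentsWithStats(w.astype(np.uint8));k=1+np.argmax(st[1:,4]);print((c[k]+[230,80])*1.42,st[k])
cp=dict(camera_params('wrist'))
print((proj(cp,[544.8,54.4,95])*1.42).round(1))
print(rel([530.3,-18.2,47],-11.8))
cv2.imwrite('pics/w8c.png',cv2.resize(b[150:350,190:380].astype(np.uint8),None,fx=2.9,fy=2.9)[:,:,::-1])
E
```

```text
[528.75270548 -16.04708434 102.40297299] -11.989962416965781 14.962727398987537
[397.90854321 166.03539918] [  23    9   55   57 2430]
[392.74361218 173.79252681] [  20   15   54   55 2331]
[[392.3 174.1]]
(array([-1.8,  1.9, 55.5]), array([-0. ,  0. , -0.2]))
```

```bash
python3 - <<'E'
from h import *
for n in ('w6','w8'):
    im=np.load('pics/'+n+'.npy').astype(int)
    print(n,'rows205-250',im[205:250,268:278].mean((1,2)).astype(int).tolist())
    print('rows 285-335',im[285:335,268:278].mean((1,2)).astype(int).tolist())
    print('cols 245-300 @row 240',im[238:243,245:302].mean((0,2)).astype(int).tolist())
E
```

```text
w6 rows205-250 [148, 157, 157, 156, 148, 148, 148, 149, 149, 148, 147, 147, 145, 128, 77, 76, 76, 77, 76, 77, 78, 79, 78, 92, 115, 120, 123, 124, 123, 123, 124, 123, 124, 124, 124, 123, 124, 124, 123, 136, 137, 136, 137, 138, 138]
rows 285-335 [134, 123, 123, 123, 124, 124, 124, 123, 123, 124, 123, 123, 123, 124, 124, 123, 124, 124, 124, 124, 124, 124, 124, 124, 120, 13, 19, 21, 19, 23, 17, 19, 17, 20, 21, 21, 18, 18, 21, 21, 21, 19, 18, 21, 19, 20, 24, 62, 126, 124]
cols 245-300 @row 240 [178, 178, 178, 178, 177, 170, 154, 154, 152, 150, 134, 106, 114, 124, 123, 122, 122, 122, 122, 123, 123, 122, 124, 125, 125, 124, 124, 125, 124, 122, 122, 122, 123, 126, 127, 124, 125, 125, 126, 128, 127, 147, 169, 169, 161, 131, 125, 146, 145, 138, 110, 79, 85, 85, 85, 83, 105]
w8 rows205-250 [157, 158, 157, 148, 148, 148, 149, 148, 148, 148, 148, 148, 149, 149, 148, 147, 103, 76, 77, 77, 78, 79, 77, 79, 79, 78, 96, 115, 123, 124, 124, 124, 124, 123, 124, 124, 124, 124, 124, 124, 124, 126, 137, 137, 137]
rows 285-335 [137, 137, 137, 128, 125, 124, 124, 123, 124, 124, 124, 125, 124, 124, 125, 123, 124, 124, 123, 124, 123, 124, 124, 124, 124, 124, 120, 42, 21, 22, 18, 21, 22, 22, 21, 19, 21, 20, 21, 20, 22, 21, 20, 20, 21, 21, 19, 19, 24, 62]
cols 245-300 @row 240 [177, 177, 176, 174, 172, 170, 164, 158, 159, 149, 110, 88, 104, 119, 124, 123, 124, 122, 123, 123, 124, 123, 123, 124, 126, 124, 125, 124, 125, 122, 123, 122, 123, 124, 126, 128, 124, 124, 127, 128, 129, 141, 161, 170, 165, 145, 137, 143, 130, 81, 84, 85, 85, 85, 90, 121, 147]
```

Emit:
apply_moves(
  increments=[
    {"x": -0.6,"y": 2,"z": 15,"ax": 0,"ay": 0,"az": 0,"grip": -0.9},
    {"x": -0.6,"y": 2,"z": 35,"ax": 0,"ay": 0,"az": 0,"grip": -0.9},
    {"x": -0.6,"y": 2,"z": 48,"ax": 0,"ay": 0,"az": 0,"grip": -0.9},
    {"x": -0.6,"y": 2,"z": 55.5,"ax": 0,"ay": 0,"az": 0,"grip": -0.9},
    {"x": -0.6,"y": 2,"z": 55.5,"ax": 0,"ay": 0,"az": 0,"grip": -0.9},
    {"x": -0.6,"y": 2,"z": 55.5,"ax": 0,"ay": 0,"az": 0,"grip": -0.9},
    {"x": -0.6,"y": 2,"z": 55.5,"ax": 0,"ay": 0,"az": 0,"grip": -0.9},
  ],
)

```text
time_s: 22.5
tool_pos: [531.0, -17.0, 47.5]
tcp_rot: [0.777, 0.63, 0.0, 0.0]
force: [-0.0, -0.3, -0.4]
gripper_width: 14.7
gripper_force: 26.8
```

```bash
python3 - <<'E'
from h import *
s=state();print(s['tool_pos'],yaw(),s['force'])
print(rel([545,54.3,72],18.2))
E
```

```text
[531.02151442 -17.04954945  47.47067694] -11.942204026199851 [-0.04721409 -0.25233198 -0.37520525]
(array([ 72.7,  -1.1, -24.5]), array([  0. ,   0. , -30.1]))
```

Emit:
apply_moves(
  increments=[
    {"x": 0,"y": 0,"z": 0.5,"ax": 0,"ay": 0,"az": 0,"grip": -0.3},
    {"x": 0,"y": 0,"z": 0.5,"ax": 0,"ay": 0,"az": 0,"grip": -0.3},
    {"x": 0,"y": 0,"z": 0.5,"ax": 0,"ay": 0,"az": 0,"grip": -0.3},
    {"x": 0,"y": 0,"z": -25,"ax": 0,"ay": 0,"az": 0,"grip": -0.3},
    {"x": 0,"y": 0,"z": -68,"ax": 0,"ay": 0,"az": 0,"grip": 0.3},
    {"x": 0,"y": 0,"z": -75,"ax": 0,"ay": 0,"az": -8,"grip": 0.5},
    {"x": 37,"y": 0,"z": -75,"ax": 0,"ay": 0,"az": -16,"grip": 0.5},
    {"x": 73,"y": -1,"z": -75,"ax": 0,"ay": 0,"az": -24,"grip": 0.5},
    {"x": 73,"y": -1,"z": -75,"ax": 0,"ay": 0,"az": -30,"grip": 0.5},
    {"x": 73,"y": -1,"z": -75,"ax": 0,"ay": 0,"az": -30,"grip": 0.5},
    {"x": 73,"y": -1,"z": -50,"ax": 0,"ay": 0,"az": -30,"grip": 0.5},
    {"x": 73,"y": -1,"z": -24.5,"ax": 0,"ay": 0,"az": -30,"grip": 0.5},
    {"x": 73,"y": -1,"z": -24.5,"ax": 0,"ay": 0,"az": -30,"grip": 0.5},
    {"x": 73,"y": -1,"z": -24.5,"ax": 0,"ay": 0,"az": -30,"grip": -0.3},
    {"x": 73,"y": -1,"z": -24.5,"ax": 0,"ay": 0,"az": -30,"grip": -0.3},
    {"x": 73,"y": -1,"z": -24.5,"ax": 0,"ay": 0,"az": -30,"grip": -0.3},
    {"x": 73,"y": -1,"z": -24.5,"ax": 0,"ay": 0,"az": -30,"grip": -0.3},
  ],
  squeeze=30,
)

```text
time_s: 24.2
tool_pos: [545.1, 54.0, 72.7]
tcp_rot: [0.587, 0.809, -0.0, 0.001]
force: [-2.1, -2.3, 2.2]
gripper_width: 41.1
gripper_force: 31.9
```

Emit:
apply_moves(
  increments=[
    {"x": 0,"y": 0,"z": 0,"ax": 0,"ay": 0,"az": 4,"grip": -0.3},
    {"x": 0,"y": 0,"z": 0,"ax": 0,"ay": 0,"az": 10,"grip": -0.3},
    {"x": 0,"y": 0,"z": 0,"ax": 0,"ay": 0,"az": 17,"grip": -0.3},
    {"x": 0,"y": 0,"z": 0,"ax": 0,"ay": 0,"az": 24,"grip": -0.3},
    {"x": 0,"y": 0,"z": 0,"ax": 0,"ay": 0,"az": 31,"grip": -0.3},
    {"x": 0,"y": 0,"z": 0,"ax": 0,"ay": 0,"az": 38,"grip": -0.3},
    {"x": 0,"y": 0,"z": 0,"ax": 0,"ay": 0,"az": 45,"grip": -0.3},
    {"x": 0,"y": 0,"z": 0,"ax": 0,"ay": 0,"az": 52,"grip": -0.3},
    {"x": 0,"y": 0,"z": 0,"ax": 0,"ay": 0,"az": 57,"grip": -0.3},
    {"x": 0,"y": 0,"z": 0,"ax": 0,"ay": 0,"az": 60,"grip": -0.3},
    {"x": 0,"y": 0,"z": 0,"ax": 0,"ay": 0,"az": 60,"grip": -0.3},
    {"x": 0,"y": 0,"z": 0,"ax": 0,"ay": 0,"az": 60,"grip": -0.3},
    {"x": 0,"y": 0,"z": 0,"ax": 0,"ay": 0,"az": 60,"grip": 0.5},
    {"x": 0,"y": 0,"z": 0,"ax": 0,"ay": 0,"az": 60,"grip": 0.5},
    {"x": 0,"y": 0,"z": 0,"ax": 0,"ay": 0,"az": 60,"grip": 0.5},
    {"x": 0,"y": 0,"z": -40,"ax": 0,"ay": 0,"az": 60,"grip": 0.5},
    {"x": 0,"y": 0,"z": -80,"ax": 0,"ay": 0,"az": 60,"grip": 0.5},
  ],
)

```text
time_s: 25.9
tool_pos: [543.9, 54.9, 151.2]
tcp_rot: [0.913, 0.407, -0.002, -0.001]
force: [1.5, -0.3, 0.3]
gripper_width: 64.0
gripper_force: 0.0
```

```bash
python3 - <<'E'
from h import *
s=state();print(s['tool_pos'],yaw())
print(rel([510,-160,235],-79.7))
E
```

```text
[543.94122479  54.8983783  151.21570064] -41.90893450712755
(array([-182.8,  118. ,  -83.7]), array([-0.1,  0.2, 37.8]))
```

Emit:
apply_moves(
  increments=[
    {"x": -180,"y": 106,"z": -84,"ax": 0,"ay": 0,"az": 38,"grip": 0.1},
    {"x": -180,"y": 106,"z": -84,"ax": 0,"ay": 0,"az": 38,"grip": 0.1},
    {"x": -180,"y": 106,"z": -84,"ax": 0,"ay": 0,"az": 38,"grip": 0.1},
    {"x": -180,"y": 106,"z": -84,"ax": 0,"ay": 0,"az": 38,"grip": 0.1},
    {"x": -180,"y": 106,"z": -84,"ax": 0,"ay": 0,"az": 38,"grip": 0.1},
    {"x": -180,"y": 106,"z": -84,"ax": 0,"ay": 0,"az": 38,"grip": 0.1},
    {"x": -180,"y": 106,"z": -84,"ax": 0,"ay": 0,"az": 38,"grip": 0.1},
    {"x": -180,"y": 106,"z": -84,"ax": 0,"ay": 0,"az": 38,"grip": 0.1},
    {"x": -180,"y": 106,"z": -84,"ax": 0,"ay": 0,"az": 38,"grip": 0.1},
  ],
)

```text
time_s: 26.8
tool_pos: [503.4, -148.6, 234.9]
tcp_rot: [0.996, 0.089, -0.001, -0.001]
force: [0.3, -0.5, -0.8]
gripper_width: 47.2
gripper_force: 0.0
```

```bash
python3 - <<'E'
from h import *
s=state();print(s['tool_pos'],yaw())
np.save('w9.npy',camera_params('wrist')['extrinsics']);snap('wrist','w9',scale=1.42)
E
```

```text
[ 503.39691894 -148.63529529  234.9373754 ] -79.80205078640108
```

View pics/w9.png

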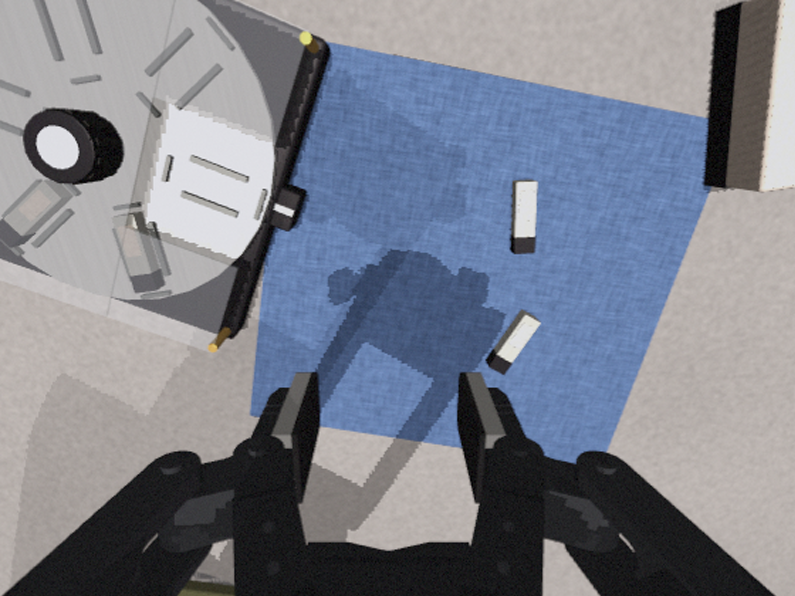

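Two modules now sit seated at st1 and st2. Module C has been knocked to (525,217) in this picture, and module A is unchanged at (516,342). I measure C afresh.

```bash
python3 - <<'E'
from h import *
cp=dict(camera_params('wrist'),extrinsics=np.load('w9.npy'))
f=lambda *p:np.array(p)/1.42
im=np.load('pics/w9.npy').astype(int)
# white label part of C: segment bright & non-blue
m=((im.min(2)>120)[110:190,345:395]).astype(np.uint8)
n,l,st,c=cv2.connectedComponentsWithStats(m);k=1+np.argmax(st[1:,4]);ys,xs=np.nonzero(l==k)
r=cv2.minAreaRect(np.c_[xs+345,ys+110].astype(np.float32));b=cv2.boxPoints(r);print(b*1.42,st[k])
w=world(cp,b,[14]*4);print(w.round(1))
for a,b in (((523.5,250),(526,181)),):
    w=world(cp,[f(*a),f(*b)],[14,14]);d=w[0]-w[1];print(w.mean(0).round(1),np.linalg.norm(d).round(1),np.degrees(np.arctan2(d[1],d[0])).round(1))
E
```

```text
[[513.4402  235.69691]
 [515.5985  179.58072]
 [537.4124  180.41971]
 [535.254   236.5359 ]] [ 17  17  17  40 603]
[[ 528.9 -243.9   14. ]
 [ 570.7 -234.2   14. ]
 [ 573.1 -250.6   14. ]
 [ 531.3 -260.9   14. ]]
[ 545.1 -248.5   14. ] 53.4 -166.4
```

Emit:
apply_moves(
  increments=[
    {"x": 22.6,"y": 105.7,"z": 50,"ax": 0,"ay": 0,"az": -2.8,"grip": 0.1},
    {"x": 22.6,"y": 105.7,"z": 100,"ax": 0,"ay": 0,"az": -2.8,"grip": 0.1},
    {"x": 22.6,"y": 105.7,"z": 150,"ax": 0,"ay": 0,"az": -2.8,"grip": 0.1},
    {"x": 22.6,"y": 105.7,"z": 190,"ax": 0,"ay": 0,"az": -2.8,"grip": 0.1},
    {"x": 22.6,"y": 105.7,"z": 190,"ax": 0,"ay": 0,"az": -2.8,"grip": 0.1},
    {"x": 22.6,"y": 105.7,"z": 215,"ax": 0,"ay": 0,"az": -2.8,"grip": 0.1},
    {"x": 22.6,"y": 105.7,"z": 228,"ax": 0,"ay": 0,"az": -2.8,"grip": 0.1},
    {"x": 22.6,"y": 105.7,"z": 228,"ax": 0,"ay": 0,"az": -2.8,"grip": 0.1},
    {"x": 22.6,"y": 105.7,"z": 228,"ax": 0,"ay": 0,"az": -2.8,"grip": 0.1},
  ],
)

```text
time_s: 27.75
tool_pos: [545.0, -250.0, 8.4]
tcp_rot: [0.994, 0.113, 0.0, 0.0]
force: [0.2, -0.1, 0.2]
gripper_width: 46.7
gripper_force: 0.0
```

Emit:
apply_moves(
  increments=[
    {"x": 0,"y": 0,"z": 0,"ax": 0,"ay": 0,"az": 0,"grip": -0.9},
    {"x": 0,"y": 0,"z": 0,"ax": 0,"ay": 0,"az": 0,"grip": -0.9},
    {"x": 0,"y": 0,"z": 0,"ax": 0,"ay": 0,"az": 0,"grip": -0.9},
    {"x": 0,"y": 0,"z": 0,"ax": 0,"ay": 0,"az": 0,"grip": -0.9},
    {"x": 0,"y": 0,"z": -30,"ax": 0,"ay": 0,"az": 0,"grip": -0.9},
    {"x": 0,"y": 0,"z": -75,"ax": 0,"ay": 0,"az": 0,"grip": -0.9},
    {"x": 0,"y": 0,"z": -95,"ax": 0,"ay": 0,"az": 0,"grip": -0.9},
    {"x": 0,"y": 0,"z": -95,"ax": 0,"ay": 0,"az": 0,"grip": -0.9},
    {"x": 0,"y": 0,"z": -95,"ax": 0,"ay": 0,"az": 0,"grip": -0.9},
  ],
  squeeze=25,
)

```text
time_s: 28.65
tool_pos: [544.3, -250.3, 103.4]
tcp_rot: [0.994, 0.112, 0.0, 0.0]
force: [0.2, 0.8, -0.9]
gripper_width: 14.3
gripper_force: 24.6
```

```bash
python3 - <<'E'
from h import *
s=state();print(s['tool_pos'],yaw(),s['gripper_width'])
print(rel([530.5,-17.5,102],-11.9))
E
```

```text
[ 544.26969822 -250.3344588   103.38897506] -77.14048743579121 14.309893886928782
(array([  38.4, -230.1,    1.2]), array([  0.1,  -0. , -65.2]))
```

Emit:
apply_moves(
  increments=[
    {"x": 38.4,"y": -230,"z": 0,"ax": 0,"ay": 0,"az": -65.2,"grip": -0.9},
    {"x": 38.4,"y": -230,"z": 0,"ax": 0,"ay": 0,"az": -65.2,"grip": -0.9},
    {"x": 38.4,"y": -230,"z": 0,"ax": 0,"ay": 0,"az": -65.2,"grip": -0.9},
    {"x": 38.4,"y": -230,"z": 0,"ax": 0,"ay": 0,"az": -65.2,"grip": -0.9},
    {"x": 38.4,"y": -230,"z": 0,"ax": 0,"ay": 0,"az": -65.2,"grip": -0.9},
    {"x": 38.4,"y": -230,"z": 0,"ax": 0,"ay": 0,"az": -65.2,"grip": -0.9},
    {"x": 38.4,"y": -230,"z": 0,"ax": 0,"ay": 0,"az": -65.2,"grip": -0.9},
    {"x": 38.4,"y": -230,"z": 0,"ax": 0,"ay": 0,"az": -65.2,"grip": -0.9},
    {"x": 38.4,"y": -230,"z": 0,"ax": 0,"ay": 0,"az": -65.2,"grip": -0.9},
    {"x": 38.4,"y": -230,"z": 0,"ax": 0,"ay": 0,"az": -65.2,"grip": -0.9},
    {"x": 38.4,"y": -230,"z": 0,"ax": 0,"ay": 0,"az": -65.2,"grip": -0.9},
  ],
)

```text
time_s: 29.75
tool_pos: [530.0, -17.6, 102.1]
tcp_rot: [0.777, 0.629, -0.001, -0.001]
force: [-0.4, 0.1, -0.2]
gripper_width: 14.9
gripper_force: 24.6
```

```bash
cat > chk.py <<'E'
from h import *
import sys
n=sys.argv[1]
s=state();R=Ro.from_quat(s['tcp_rot']);print(s['tool_pos'],yaw(),s['gripper_width'])
cp=camera_params('wrist');snap('wrist',n);im=np.load('pics/'+n+'.npy').astype(int)
w=(im[60:180,220:340].min(2)>150).astype(np.uint8)
N,l,st,c=cv2.connectedComponentsWithStats(w);k=[i for i in range(1,N) if 1800<st[i,4]<3000 and abs(st[i,2]-st[i,3])<6]
for i in k: print('knob tool',R.inv().apply(world(cp,[c[i]+[220,60]],[95])[0]-s['tool_pos']).round(1))
p=im[205:250,268:278].mean((1,2));print(p.astype(int).tolist())
i=[j for j in range(8,44) if p[j]>108 and p[j-3]<85 ][0];t=world(cp,[[273.5,205+i-0.5]],[s['tool_pos'][2]+7])[0]
print('tail tool',R.inv().apply(t-s['tool_pos']).round(1),'rel nest',rel([530.6,-17.7,48],-11.9))
E
python3 chk.py w10
```

```text
[530.01522785 -17.61775488 102.08313659] -12.035675524723622 14.873682746794822
knob tool [73.6 -0.5  7.1]
[145, 146, 144, 144, 145, 146, 147, 147, 147, 146, 146, 145, 142, 76, 75, 77, 78, 78, 77, 78, 78, 79, 87, 113, 120, 125, 125, 125, 125, 125, 124, 125, 124, 125, 124, 124, 124, 123, 137, 137, 137, 137, 138, 140, 139]
tail tool [28.2 -0.3 -7. ] rel nest (array([ 0. ,  0.5, 54.3]), array([-0.1,  0. , -0.1]))
```

Emit:
apply_moves(
  increments=[
    {"x": -0.5,"y": 0.3,"z": 15,"ax": 0,"ay": 0,"az": 0,"grip": -0.9},
    {"x": -0.5,"y": 0.3,"z": 35,"ax": 0,"ay": 0,"az": 0,"grip": -0.9},
    {"x": -0.5,"y": 0.3,"z": 48,"ax": 0,"ay": 0,"az": 0,"grip": -0.9},
    {"x": -0.5,"y": 0.3,"z": 54,"ax": 0,"ay": 0,"az": 0,"grip": -0.9},
    {"x": -0.5,"y": 0.3,"z": 54,"ax": 0,"ay": 0,"az": 0,"grip": -0.9},
    {"x": -0.5,"y": 0.3,"z": 54,"ax": 0,"ay": 0,"az": 0,"grip": -0.9},
    {"x": -0.5,"y": 0.3,"z": 54,"ax": 0,"ay": 0,"az": 0,"grip": -0.9},
  ],
)

```text
time_s: 30.5
tool_pos: [530.9, -18.1, 49.1]
tcp_rot: [0.777, 0.63, 0.0, 0.0]
force: [-0.3, -0.1, -1.0]
gripper_width: 14.9
gripper_force: 25.5
```

```bash
python3 - <<'E'
from h import *
s=state();print(s['tool_pos'],yaw(),s['force'])
print(rel([545,54.3,72],18.2))
E
```

```text
[530.89705465 -18.11854521  49.07084947] -11.95428729413059 [-0.25189677 -0.12173192 -1.00684633]
(array([ 73.8,  -1.2, -22.9]), array([  0. ,   0. , -30.2]))
```

Emit:
apply_moves(
  increments=[
    {"x": 0,"y": 0,"z": 1,"ax": 0,"ay": 0,"az": 0,"grip": -0.9},
    {"x": 0,"y": 0,"z": 1,"ax": 0,"ay": 0,"az": 0,"grip": -0.3},
    {"x": 0,"y": 0,"z": 1,"ax": 0,"ay": 0,"az": 0,"grip": -0.3},
    {"x": 0,"y": 0,"z": 1,"ax": 0,"ay": 0,"az": 0,"grip": -0.3},
    {"x": 0,"y": 0,"z": -25,"ax": 0,"ay": 0,"az": 0,"grip": -0.3},
    {"x": 0,"y": 0,"z": -68,"ax": 0,"ay": 0,"az": 0,"grip": 0.3},
    {"x": 0,"y": 0,"z": -75,"ax": 0,"ay": 0,"az": -8,"grip": 0.5},
    {"x": 37,"y": 0,"z": -75,"ax": 0,"ay": 0,"az": -16,"grip": 0.5},
    {"x": 73.8,"y": -1,"z": -75,"ax": 0,"ay": 0,"az": -24,"grip": 0.5},
    {"x": 73.8,"y": -1,"z": -75,"ax": 0,"ay": 0,"az": -30,"grip": 0.5},
    {"x": 73.8,"y": -1,"z": -75,"ax": 0,"ay": 0,"az": -30,"grip": 0.5},
    {"x": 73.8,"y": -1,"z": -50,"ax": 0,"ay": 0,"az": -30,"grip": 0.5},
    {"x": 73.8,"y": -1,"z": -23,"ax": 0,"ay": 0,"az": -30,"grip": 0.5},
    {"x": 73.8,"y": -1,"z": -23,"ax": 0,"ay": 0,"az": -30,"grip": 0.5},
    {"x": 73.8,"y": -1,"z": -23,"ax": 0,"ay": 0,"az": -30,"grip": -0.3},
    {"x": 73.8,"y": -1,"z": -23,"ax": 0,"ay": 0,"az": -30,"grip": -0.3},
    {"x": 73.8,"y": -1,"z": -23,"ax": 0,"ay": 0,"az": -30,"grip": -0.3},
    {"x": 73.8,"y": -1,"z": -23,"ax": 0,"ay": 0,"az": -30,"grip": -0.3},
  ],
  squeeze=30,
)

```text
time_s: 32.3
tool_pos: [545.2, 53.8, 72.7]
tcp_rot: [0.587, 0.809, -0.0, 0.001]
force: [-1.6, -3.2, 2.1]
gripper_width: 41.2
gripper_force: 31.7
```

Emit:
apply_moves(
  increments=[
    {"x": 0,"y": 0,"z": 0,"ax": 0,"ay": 0,"az": 4,"grip": -0.3},
    {"x": 0,"y": 0,"z": 0,"ax": 0,"ay": 0,"az": 10,"grip": -0.3},
    {"x": 0,"y": 0,"z": 0,"ax": 0,"ay": 0,"az": 17,"grip": -0.3},
    {"x": 0,"y": 0,"z": 0,"ax": 0,"ay": 0,"az": 24,"grip": -0.3},
    {"x": 0,"y": 0,"z": 0,"ax": 0,"ay": 0,"az": 31,"grip": -0.3},
    {"x": 0,"y": 0,"z": 0,"ax": 0,"ay": 0,"az": 38,"grip": -0.3},
    {"x": 0,"y": 0,"z": 0,"ax": 0,"ay": 0,"az": 45,"grip": -0.3},
    {"x": 0,"y": 0,"z": 0,"ax": 0,"ay": 0,"az": 52,"grip": -0.3},
    {"x": 0,"y": 0,"z": 0,"ax": 0,"ay": 0,"az": 57,"grip": -0.3},
    {"x": 0,"y": 0,"z": 0,"ax": 0,"ay": 0,"az": 60,"grip": -0.3},
    {"x": 0,"y": 0,"z": 0,"ax": 0,"ay": 0,"az": 60,"grip": -0.3},
    {"x": 0,"y": 0,"z": 0,"ax": 0,"ay": 0,"az": 60,"grip": -0.3},
    {"x": 0,"y": 0,"z": 0,"ax": 0,"ay": 0,"az": 60,"grip": 0.5},
    {"x": 0,"y": 0,"z": 0,"ax": 0,"ay": 0,"az": 60,"grip": 0.5},
    {"x": 0,"y": 0,"z": 0,"ax": 0,"ay": 0,"az": 60,"grip": 0.5},
    {"x": 0,"y": 0,"z": -40,"ax": 0,"ay": 0,"az": 60,"grip": 0.5},
    {"x": 0,"y": 0,"z": -80,"ax": 0,"ay": 0,"az": 60,"grip": 0.5},
    {"x": 0,"y": 0,"z": -80,"ax": 0,"ay": 0,"az": 60,"grip": 0.5},
  ],
)

```text
time_s: 34.1
tool_pos: [549.6, 54.8, 157.0]
tcp_rot: [0.913, 0.407, 0.005, 0.002]
force: [0.6, 0.4, 0.6]
gripper_width: 64.0
gripper_force: 0.0
```

```bash
python3 - <<'E'
from h import *
s=state();print(s['tool_pos'],yaw())
print(rel([502.2,-147.9,235],-79.7))
E
```

```text
[549.57813019  54.77419767 157.03740229] -41.90958197463841
(array([-181.8,  100.7,  -78.6]), array([ 0.3, -0.6, 37.8]))
```

Emit:
apply_moves(
  increments=[
    {"x": -180,"y": 106,"z": -84,"ax": 0,"ay": 0,"az": 38,"grip": 0.1},
    {"x": -180,"y": 106,"z": -84,"ax": 0,"ay": 0,"az": 38,"grip": 0.1},
    {"x": -180,"y": 106,"z": -84,"ax": 0,"ay": 0,"az": 38,"grip": 0.1},
    {"x": -180,"y": 106,"z": -84,"ax": 0,"ay": 0,"az": 38,"grip": 0.1},
    {"x": -180,"y": 106,"z": -84,"ax": 0,"ay": 0,"az": 38,"grip": 0.1},
    {"x": -180,"y": 106,"z": -84,"ax": 0,"ay": 0,"az": 38,"grip": 0.1},
    {"x": -180,"y": 106,"z": -84,"ax": 0,"ay": 0,"az": 38,"grip": 0.1},
    {"x": -180,"y": 106,"z": -84,"ax": 0,"ay": 0,"az": 38,"grip": 0.1},
    {"x": -180,"y": 106,"z": -84,"ax": 0,"ay": 0,"az": 38,"grip": 0.1},
    {"x": -180,"y": 106,"z": -84,"ax": 0,"ay": 0,"az": 38,"grip": 0.1},
  ],
)

```text
time_s: 35.1
tool_pos: [503.5, -149.1, 235.1]
tcp_rot: [0.996, 0.089, -0.001, -0.0]
force: [0.1, -0.3, -0.2]
gripper_width: 47.1
gripper_force: 0.0
```

```bash
python3 - <<'E'
from h import *
s=state();print(s['tool_pos'],yaw())
cp=camera_params('wrist');snap('wrist','w11')
for n in ('w9','w11'):
    im=np.load('pics/'+n+'.npy').astype(int)
    m=((im.min(2)>120)[210:270,335:400]).astype(np.uint8)
    N,l,st,c=cv2.connectedComponentsWithStats(m);k=1+np.argmax(st[1:,4]);ys,xs=np.nonzero(l==k)
    q=dict(cp) if n=='w11' else dict(cp,extrinsics=np.load('w9.npy'))
    b=cv2.boxPoints(cv2.minAreaRect(np.c_[xs+335,ys+210].astype(np.float32)))
    print(st[k],(b*1.42).round(0).tolist());print(world(q,b,[14]*4).round(1))
print(rel([440,-268,7],-108))
E
```

```text
[ 503.54654216 -149.14077525  235.13208978] -79.81341579126143
[ 15  12  31  34 461] [[496.0, 354.0], [526.0, 312.0], [541.0, 323.0], [511.0, 364.0]]
[[ 427.3 -255.9   14. ]
 [ 468.7 -270.6   14. ]
 [ 461.6 -285.6   14. ]
 [ 419.6 -271.2   14. ]]
[ 14  12  33  36 486] [[495.0, 353.0], [525.0, 311.0], [544.0, 325.0], [514.0, 367.0]]
[[ 427.5 -255.7   14. ]
 [ 469.5 -270.7   14. ]
 [ 460.5 -289.9   14. ]
 [ 417.7 -275.4   14. ]]
(array([-83.4, 105.7, 228.3]), array([-0. ,  0.1, 28.2]))
```

Emit:
apply_moves(
  increments=[
    {"x": -84.6,"y": 105.7,"z": 50,"ax": 0,"ay": 0,"az": 29.7,"grip": 0.1},
    {"x": -84.6,"y": 105.7,"z": 100,"ax": 0,"ay": 0,"az": 29.7,"grip": 0.1},
    {"x": -84.6,"y": 105.7,"z": 150,"ax": 0,"ay": 0,"az": 29.7,"grip": 0.1},
    {"x": -84.6,"y": 105.7,"z": 190,"ax": 0,"ay": 0,"az": 29.7,"grip": 0.1},
    {"x": -84.6,"y": 105.7,"z": 190,"ax": 0,"ay": 0,"az": 29.7,"grip": 0.1},
    {"x": -84.6,"y": 105.7,"z": 215,"ax": 0,"ay": 0,"az": 29.7,"grip": 0.1},
    {"x": -84.6,"y": 105.7,"z": 228,"ax": 0,"ay": 0,"az": 29.7,"grip": 0.1},
    {"x": -84.6,"y": 105.7,"z": 228,"ax": 0,"ay": 0,"az": 29.7,"grip": 0.1},
    {"x": -84.6,"y": 105.7,"z": 228,"ax": 0,"ay": 0,"az": 29.7,"grip": 0.1},
  ],
)

```text
time_s: 36.05
tool_pos: [439.2, -269.1, 7.8]
tcp_rot: [0.985, -0.17, -0.0, -0.0]
force: [1.0, -0.3, -0.9]
gripper_width: 47.1
gripper_force: 0.0
```

Emit:
apply_moves(
  increments=[
    {"x": 0,"y": 0,"z": 0,"ax": 0,"ay": 0,"az": 0,"grip": -0.9},
    {"x": 0,"y": 0,"z": 0,"ax": 0,"ay": 0,"az": 0,"grip": -0.9},
    {"x": 0,"y": 0,"z": 0,"ax": 0,"ay": 0,"az": 0,"grip": -0.9},
    {"x": 0,"y": 0,"z": 0,"ax": 0,"ay": 0,"az": 0,"grip": -0.9},
    {"x": 0,"y": 0,"z": -30,"ax": 0,"ay": 0,"az": 0,"grip": -0.9},
    {"x": 0,"y": 0,"z": -75,"ax": 0,"ay": 0,"az": 0,"grip": -0.9},
    {"x": 0,"y": 0,"z": -95,"ax": 0,"ay": 0,"az": 0,"grip": -0.9},
    {"x": 0,"y": 0,"z": -95,"ax": 0,"ay": 0,"az": 0,"grip": -0.9},
    {"x": 0,"y": 0,"z": -95,"ax": 0,"ay": 0,"az": 0,"grip": -0.9},
    {"x": 0,"y": 0,"z": -95,"ax": 0,"ay": 0,"az": 0,"grip": -0.9},
  ],
  squeeze=25,
)

```text
time_s: 37.05
tool_pos: [437.8, -268.6, 101.8]
tcp_rot: [0.985, -0.17, -0.001, -0.0]
force: [0.2, 0.5, -0.8]
gripper_width: 14.9
gripper_force: 24.8
```

```bash
python3 - <<'E'
from h import *
s=state();print(s['tool_pos'],yaw(),s['gripper_width'])
print(rel([530.5,-17.7,102],-11.9))
E
```

```text
[ 437.78390969 -268.55102481  101.80282568] -109.63171141832179 14.90275758872745
(array([   3. , -267.4,   -0. ]), array([ -0.1,   0.1, -97.7]))
```

Emit:
apply_moves(
  increments=[
    {"x": 3,"y": -267.4,"z": 0,"ax": 0,"ay": 0,"az": -97.7,"grip": -0.9},
    {"x": 3,"y": -267.4,"z": 0,"ax": 0,"ay": 0,"az": -97.7,"grip": -0.9},
    {"x": 3,"y": -267.4,"z": 0,"ax": 0,"ay": 0,"az": -97.7,"grip": -0.9},
    {"x": 3,"y": -267.4,"z": 0,"ax": 0,"ay": 0,"az": -97.7,"grip": -0.9},
    {"x": 3,"y": -267.4,"z": 0,"ax": 0,"ay": 0,"az": -97.7,"grip": -0.9},
    {"x": 3,"y": -267.4,"z": 0,"ax": 0,"ay": 0,"az": -97.7,"grip": -0.9},
    {"x": 3,"y": -267.4,"z": 0,"ax": 0,"ay": 0,"az": -97.7,"grip": -0.9},
    {"x": 3,"y": -267.4,"z": 0,"ax": 0,"ay": 0,"az": -97.7,"grip": -0.9},
    {"x": 3,"y": -267.4,"z": 0,"ax": 0,"ay": 0,"az": -97.7,"grip": -0.9},
    {"x": 3,"y": -267.4,"z": 0,"ax": 0,"ay": 0,"az": -97.7,"grip": -0.9},
    {"x": 3,"y": -267.4,"z": 0,"ax": 0,"ay": 0,"az": -97.7,"grip": -0.9},
    {"x": 3,"y": -267.4,"z": 0,"ax": 0,"ay": 0,"az": -97.7,"grip": -0.9},
    {"x": 3,"y": -267.4,"z": 0,"ax": 0,"ay": 0,"az": -97.7,"grip": -0.9},
    {"x": 3,"y": -267.4,"z": 0,"ax": 0,"ay": 0,"az": -97.7,"grip": -0.9},
    {"x": 3,"y": -267.4,"z": 0,"ax": 0,"ay": 0,"az": -97.7,"grip": -0.9},
  ],
)

```text
time_s: 38.55
tool_pos: [531.0, -18.4, 102.1]
tcp_rot: [0.777, 0.629, -0.001, -0.001]
force: [1.1, -0.0, 0.0]
gripper_width: 14.9
gripper_force: 24.8
```

```bash
python3 chk.py w12
```

```text
[530.95752616 -18.38682038 102.08774263] -11.994247507580463 14.861196187694674
knob tool [74.1 -1.5  7.1]
[144, 144, 145, 147, 146, 147, 146, 147, 146, 145, 145, 144, 145, 145, 143, 76, 76, 77, 77, 77, 78, 78, 78, 79, 82, 111, 118, 125, 124, 125, 125, 124, 124, 124, 124, 124, 124, 125, 125, 120, 138, 137, 138, 138, 138]
tail tool [27.2 -0.2 -7. ] rel nest (array([ 0.6, -0.6, 54.3]), array([-0.1,  0. , -0.1]))
```

Emit:
apply_moves(
  increments=[
    {"x": 0.5,"y": -0.6,"z": 15,"ax": 0,"ay": 0,"az": 0,"grip": -0.9},
    {"x": 0.5,"y": -0.6,"z": 35,"ax": 0,"ay": 0,"az": 0,"grip": -0.9},
    {"x": 0.5,"y": -0.6,"z": 48,"ax": 0,"ay": 0,"az": 0,"grip": -0.9},
    {"x": 0.5,"y": -0.6,"z": 54.3,"ax": 0,"ay": 0,"az": 0,"grip": -0.9},
    {"x": 0.5,"y": -0.6,"z": 54.3,"ax": 0,"ay": 0,"az": 0,"grip": -0.9},
    {"x": 0.5,"y": -0.6,"z": 54.3,"ax": 0,"ay": 0,"az": 0,"grip": -0.9},
    {"x": 0.5,"y": -0.6,"z": 54.3,"ax": 0,"ay": 0,"az": 0,"grip": -0.9},
  ],
)

```text
time_s: 39.3
tool_pos: [531.2, -17.8, 48.8]
tcp_rot: [0.777, 0.63, 0.0, 0.0]
force: [-0.4, -0.1, -0.1]
gripper_width: 14.9
gripper_force: 25.5
```

```bash
python3 - <<'E'
from h import *
s=state();print(s['tool_pos'],yaw(),s['force'])
print(rel([545,54.3,72],18.2))
E
```

```text
[531.16449562 -17.82165759  48.78455932] -11.942539545200766 [-0.39682403 -0.07042629 -0.0941078 ]
(array([ 73.4,  -1.4, -23.2]), array([  0. ,   0. , -30.1]))
```

Emit:
apply_moves(
  increments=[
    {"x": 0,"y": 0,"z": 1,"ax": 0,"ay": 0,"az": 0,"grip": -0.9},
    {"x": 0,"y": 0,"z": 1,"ax": 0,"ay": 0,"az": 0,"grip": -0.3},
    {"x": 0,"y": 0,"z": 1,"ax": 0,"ay": 0,"az": 0,"grip": -0.3},
    {"x": 0,"y": 0,"z": 1,"ax": 0,"ay": 0,"az": 0,"grip": -0.3},
    {"x": 0,"y": 0,"z": -25,"ax": 0,"ay": 0,"az": 0,"grip": -0.3},
    {"x": 0,"y": 0,"z": -68,"ax": 0,"ay": 0,"az": 0,"grip": 0.3},
    {"x": 0,"y": 0,"z": -75,"ax": 0,"ay": 0,"az": -8,"grip": 0.5},
    {"x": 37,"y": 0,"z": -75,"ax": 0,"ay": 0,"az": -16,"grip": 0.5},
    {"x": 73.4,"y": -1,"z": -75,"ax": 0,"ay": 0,"az": -24,"grip": 0.5},
    {"x": 73.4,"y": -1,"z": -75,"ax": 0,"ay": 0,"az": -30,"grip": 0.5},
    {"x": 73.4,"y": -1,"z": -75,"ax": 0,"ay": 0,"az": -30,"grip": 0.5},
    {"x": 73.4,"y": -1,"z": -50,"ax": 0,"ay": 0,"az": -30,"grip": 0.5},
    {"x": 73.4,"y": -1,"z": -23,"ax": 0,"ay": 0,"az": -30,"grip": 0.5},
    {"x": 73.4,"y": -1,"z": -23,"ax": 0,"ay": 0,"az": -30,"grip": 0.5},
    {"x": 73.4,"y": -1,"z": -23,"ax": 0,"ay": 0,"az": -30,"grip": -0.3},
    {"x": 73.4,"y": -1,"z": -23,"ax": 0,"ay": 0,"az": -30,"grip": -0.3},
    {"x": 73.4,"y": -1,"z": -23,"ax": 0,"ay": 0,"az": -30,"grip": -0.3},
    {"x": 73.4,"y": -1,"z": -23,"ax": 0,"ay": 0,"az": -30,"grip": -0.3},
  ],
  squeeze=30,
)

```text
time_s: 41.1
tool_pos: [545.2, 53.7, 72.5]
tcp_rot: [0.587, 0.809, -0.0, 0.0]
force: [-2.0, -2.0, 2.8]
gripper_width: 40.8
gripper_force: 31.8
```

Emit:
apply_moves(
  increments=[
    {"x": 0,"y": 0,"z": 0,"ax": 0,"ay": 0,"az": 4,"grip": -0.3},
    {"x": 0,"y": 0,"z": 0,"ax": 0,"ay": 0,"az": 10,"grip": -0.3},
    {"x": 0,"y": 0,"z": 0,"ax": 0,"ay": 0,"az": 17,"grip": -0.3},
    {"x": 0,"y": 0,"z": 0,"ax": 0,"ay": 0,"az": 24,"grip": -0.3},
    {"x": 0,"y": 0,"z": 0,"ax": 0,"ay": 0,"az": 31,"grip": -0.3},
    {"x": 0,"y": 0,"z": 0,"ax": 0,"ay": 0,"az": 38,"grip": -0.3},
    {"x": 0,"y": 0,"z": 0,"ax": 0,"ay": 0,"az": 45,"grip": -0.3},
    {"x": 0,"y": 0,"z": 0,"ax": 0,"ay": 0,"az": 52,"grip": -0.3},
    {"x": 0,"y": 0,"z": 0,"ax": 0,"ay": 0,"az": 57,"grip": -0.3},
    {"x": 0,"y": 0,"z": 0,"ax": 0,"ay": 0,"az": 60,"grip": -0.3},
    {"x": 0,"y": 0,"z": 0,"ax": 0,"ay": 0,"az": 60,"grip": -0.3},
    {"x": 0,"y": 0,"z": 0,"ax": 0,"ay": 0,"az": 60,"grip": -0.3},
    {"x": 0,"y": 0,"z": 0,"ax": 0,"ay": 0,"az": 60,"grip": 0.5},
    {"x": 0,"y": 0,"z": 0,"ax": 0,"ay": 0,"az": 60,"grip": 0.5},
    {"x": 0,"y": 0,"z": 0,"ax": 0,"ay": 0,"az": 60,"grip": 0.5},
    {"x": 0,"y": 0,"z": -40,"ax": 0,"ay": 0,"az": 60,"grip": 0.5},
    {"x": 0,"y": 0,"z": -80,"ax": 0,"ay": 0,"az": 60,"grip": 0.5},
    {"x": 0,"y": 0,"z": -110,"ax": 0,"ay": 0,"az": 60,"grip": 0.5},
    {"x": 0,"y": 0,"z": -140,"ax": 0,"ay": 0,"az": 60,"grip": 0.5},
  ],
)

```text
time_s: 43.0
tool_pos: [545.5, 54.5, 213.1]
tcp_rot: [0.913, 0.407, 0.001, 0.0]
force: [0.2, -0.2, 0.2]
gripper_width: 64.3
gripper_force: 0.0
```

Emit:
apply_moves(
  increments=[
    {"x": 60,"y": -20,"z": -60,"ax": 0,"ay": 0,"az": 0,"grip": 0.5},
    {"x": 60,"y": -20,"z": -60,"ax": 0,"ay": 0,"az": 0,"grip": 0.5},
    {"x": 60,"y": -20,"z": -60,"ax": 0,"ay": 0,"az": 0,"grip": 0.5},
    {"x": 60,"y": -20,"z": -60,"ax": 0,"ay": 0,"az": 0,"grip": 0.5},
  ],
)

```text
time_s: 43.4
tool_pos: [570.6, 112.7, 271.7]
tcp_rot: [0.913, 0.408, 0.0, 0.0]
force: [-0.9, 0.4, 0.1]
gripper_width: 63.9
gripper_force: 0.0
```

```bash
python3 - <<'E'
from h import *
s=state();print(s['tool_pos'],yaw())
cp=camera_params('wrist');snap('wrist','w13',scale=1.42)
a=np.radians(78.2); h=np.array([544.6,54.2,46])
for k in range(6):
    t=a+np.pi-k*np.pi/3; print(k,(proj(cp,h+[103*np.cos(t),103*np.sin(t),7])*1.42).round(0))
E
```

```text
[570.56074447 112.72291009 271.65839505] -41.836979659333885
0 [[468. 412.]]
1 [[352. 412.]]
2 [[287. 319.]]
3 [[346. 211.]]
4 [[481. 211.]]
5 [[536. 319.]]
```

View pics/w13.png

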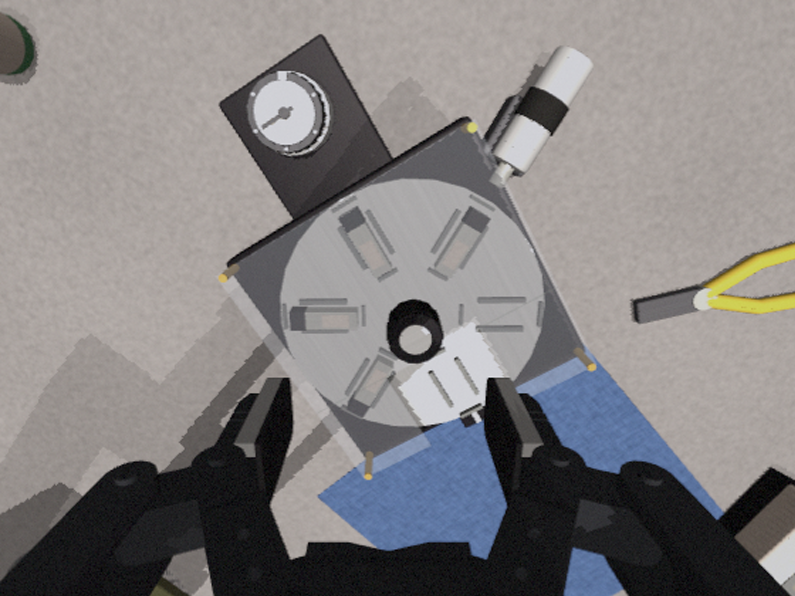

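All four modules lie at st1 to st4 with ports outward. The needle tip at (263,125) stands 240° clockwise of the zero bar at (283,75), which is mark 4. The arm is clear.

```bash
python3 -c "
from station import *
print(hand_in())"
```

```text
the job is handed in; nothing more can be done
None
```

I set the bezel zero at the needle, loaded all four modules with one clockwise click after each, and handed the job in; the last picture shows them at st1–st4, ports outward, needle at mark 4 and first module facing the probe (no verdict returned).

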